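# Catch the vial case lid and lower it shut

## Task

The wooden vial case on the counter stands open, its lid leaning back on its stop. Tip the lid forward over its balance point with a fingertip and let go so that it swings down by itself, then get under its overhanging front lip, catch it on the outside of the fingers about halfway down, and ease it slowly down until it is fully shut, carrying it to the rim so that the glass inside is not jolted. Grip nothing, do not throw the lid back up, leave the jar, pot, packet and weight around the case where they stand, and finish with the hand clear.

Things in the scene. Friction and masses are not known exactly. Their poses are not given: they have to be found in the camera images.
- case: Dark wooden open-topped case, fixed to the counter: 110 mm deep (its x), 220 mm wide (its y), 110 mm high, holding corked glass vials below the rim. Origin: centre of its underside on the counter. Its x axis points from the front (the robot's side) to the hinge side, z up; its yaw varies by up to 0.3 rad.
- lid (a joint): Lid angle, rad: 0 shut and level, 1.57 upright, 1.85 leaning back, away from the robot, on its stop (the start). The hinge is damped: let go about 0.15 rad past upright (1.42) it swings down to the front by itself, taking 2.5 to 4 s to halfway (0.7) and 2 s more to shut, at up to 0.4 to 0.6 rad/s. It stays part open only if supported; at the lip that takes 1 to 2 N.
- lid_hinge (a point): Middle of the hinge line, on top of the case's back wall: 55 mm behind the case's origin (case +x), 110 mm above the counter. The hinge line runs along the case's y. The lid is a plain dark wooden board, 145 mm from hinge to front edge, 230 mm wide, 12 mm thick, 0.3 to 0.42 kg.
- lid_lip (a point): Middle of the lid's free front edge, on its underside (the face towards the robot when upright), 145 mm from the hinge; the 12 mm board lies on the far side of it. Axes turn with the lid: x from lip to hinge, z out of the outer face. With the lid shut it is 110 mm above the counter and overhangs the case's front wall by 35 mm, free room below for a fingertip.
- jar: bystander: lidded glass jar, 72 mm across, 120 mm high, beside the case; origin at its underside
- mortar: bystander: white round pot, 90 mm across, 75 mm high, on the case's other side; origin at its underside
- packet: bystander: paper packet 90 x 60 x 26 mm, in front of the case to one side; origin at its underside
- weight: bystander: brass weight 36 mm across, 38 mm high, in front of the case to the other side; origin at its underside

How it is judged:
By the outcome, as a careful person would: the job done as asked, in the order asked, and still so for the second after the job is handed in, with the robot touching nothing.
It also fails if it takes over 58 s, if anything falls off the work surface, if the arm or the gripper's body presses on something with over 40 N, if the wrist force passes 120 N, or if a joint passes its speed limit or range.

## Robot

A 6-joint arm with a two-finger parallel gripper is mounted at the origin on the work surface. World frame = base frame: x ahead of the robot, y to its left, z up, the work surface at z = 0. Lengths are in m, angles in rad, forces in N, time in s.
With the tool pointing down it reaches from about 0.3 to 0.825 m from the base axis. Payload 5.4 kg.
Tool frame: the origin (TCP) lies between the finger pads; the fingertips stand 14 mm ahead of it and the grasp point (between the pads) lies 5 mm behind it (manip.tip_extent is the distance from the TCP to the fingertips, in m); z points along the fingers, y is the direction in which the jaws open and shut (so a half turn about z gives the same grasp; the last joint's range is limited). The gripper opens to 92 mm and grips with 3 to 60 N. Pads are 20 mm wide; open, the fingers measure 128 mm over their backs; the gripper's body (75 mm by 189 mm) begins 69 mm behind the grasp point.
Start: joints at [-1.469, 0.158, 1.597, -0, 1.386, -0.21], TCP at [0.176, -0.547, 0.197] pointing down, gripper open.
Joint ranges: [-2.91, 2.91], [-0.94, 2.29], [0.18, 2.7], [-1.29, 4.43], [0.17, 2.64], [-3, 3]. Speed limits (rad/s): [2.57, 2.57, 3.14, 3.14, 3.14, 3.14].

## Interface

Orientations are given as a rotation vector (axis times angle).
In Python, from cell import manip gives the robot as it stands.
- The arm moves only by the tool send_rows, never from a script. Its argument "targets" is a list of rows, each a list of 7 numbers: the shift along the tool's x, y, z in mm, then the turn, a rotation vector about the tool's x, y, z in rad, then the finger opening in mm, from 0 to 91.9. A call has exactly 8 rows; each row is the pose to reach, as a shift and turn from the pose commanded when the call began, along the tool's axes at that moment; what a row does not reach only later rows make up. A row lasts 1/10 s, in which the tool goes at most 50 mm and 8.59 degrees, less where a joint would pass 70% of its speed; a pose out of reach is approached as far as the arm can. A call with a gripper value outside its range is refused whole. The fingers move at their own pace and stop on an object; the grip force is fixed at half the most. Time passes only in rows, so rows that repeat a pose let the fingers close, or fill a call up. It gives the time, the measured TCP pose, the force and the opening at its end, in the units of the state.
- manip.get_obs(): the state, without advancing time (a new reading comes with each control period).
- manip.capture(name): name is "scene" or "top"; returns a dict with "img" (384x512x3 uint8, red, green, blue), "vertical_fov" (degrees; the focal length in pixels is half the picture's height over the tangent of half this angle, whatever the lens; pixels are square), "cx", "cy" (the principal point, pixels), "k1" (the pictures are not rectified: a ray, as slopes to the right and down, at radius r is drawn at 1 + k1 r^2 times it, then the intrinsics apply), "rvec" (rotation vector, rad) and "tvec" (3), from world to camera coordinates, as OpenCV has them. Camera axes: x right, y down, z forward; pixel columns grow to the right and rows downward; lengths in m; the calibration is good to about 2 mm. A picture is of the moment at which its call begins. There is no depth.
- manip.close_job(): hands the job in, once; it reports no verdict.
The state is a dict: "time_s": time; "q": joint angles; "dq": joint speeds; "effort": joint torques, N m; "tool_pos": TCP position; "tool_rot": TCP orientation; "ft_force": force on the tool from outside, world axes, zero at the start; "ft_torque": the same for the moment, N m; "finger_gap": finger opening in m.
Only numpy, scipy, OpenCV 4.12 (cv2) and the standard library are available. Lean on these libraries where they do the work, as an engineer would, in place of code of your own. Each camera call takes 0.05 s, during which the arm holds its last target.

## Working session

There is one attempt and no reset: what is moved stays moved. The work goes in short steps, Python scripts to look and compute and a tool call to move; the robot and the scene stay as the last step left them, time stands still between calls to the robot, and variables do not carry over. Pictures are saved under pics/ and viewed, and the job is handed in when it is done.

Besides the shell and the picture viewer there is one more tool, called as name(argument=value, ...), one argument or row to a line, values as JSON. send_rows: Moves the arm, as the interface text tells. Its arguments: {"type":"object","properties":{"targets":{"type":"array"}},"required":["targets"]}

```bash
ls; mkdir -p pics; cat > h.py <<'E'
import numpy as np, cv2
from cell import manip
def save(c,fn): cv2.imwrite(fn,cv2.cvtColor(c["img"],cv2.COLOR_RGB2BGR))
E
python3 - <<'E'
from h import *
import pickle
for n in("scene","top"):
    c=manip.capture(n); save(c,f"pics/{n}0.png"); pickle.dump(c,open(f"{n}0.pkl","wb"))
    print(n,c["vertical_fov"],c["cx"],c["cy"],c["k1"],c["rvec"],c["tvec"])
o=manip.get_obs();print({k:o[k] for k in("time_s","tool_pos","tool_rot","ft_force","finger_gap")},manip.tip_extent)
E
```

```text
pics
scene 45.77676281183812 245.94820243272463 188.3995114695848 -0.11174081369570006 [ 2.58941825  0.08615698 -0.00564825] [-0.56589482  0.02573154  1.19322798]
top 43.44428012732351 248.4090633474451 192.09977132831355 0.06689970055659057 [ 2.16593147 -2.15163994  0.13089485] [0.02343701 0.56592567 0.96204306]
{'time_s': 0.1, 'tool_pos': array([ 0.176311  , -0.5466513 ,  0.19580512]), 'tool_rot': array([-3.10173555e+00, -4.87562736e-01, -1.52902574e-04]), 'ft_force': array([ 0.20498497, -0.13201507, -0.26059383]), 'finger_gap': 0.09187061997741433} 0.014
```

View pics/scene0.png

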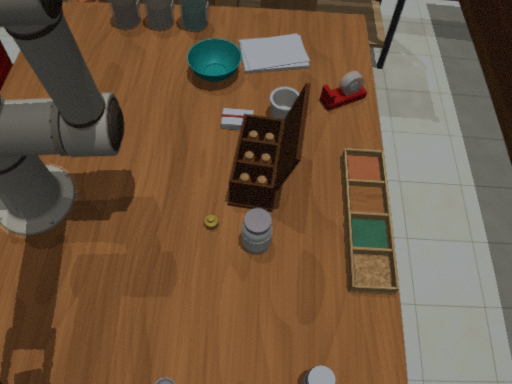

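View pics/top0.png

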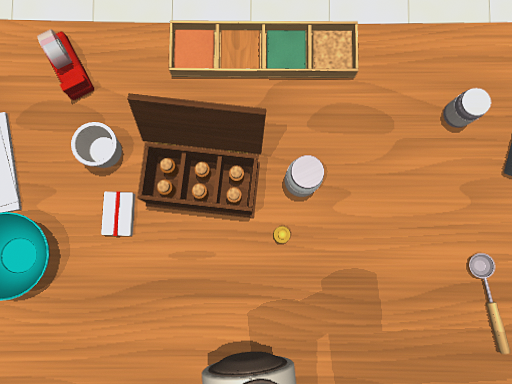

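```bash
cat >> h.py <<'E'
def K(c):
    f=c["img"].shape[0]/2/np.tan(np.radians(c["vertical_fov"])/2); return f
def proj(c,P):
    f=K(c);R,_=cv2.Rodrigues(np.array(c["rvec"]));p=np.atleast_2d(P)@R.T+c["tvec"]
    s=p[:,:2]/p[:,2:];r2=(s**2).sum(1,keepdims=True);s=s*(1+c["k1"]*r2)
    return s*f+[c["cx"],c["cy"]]
def casepts(x,y,yaw,th,):
    c,s=np.cos(yaw),np.sin(yaw)
    # local pts
    L=[]
    for yy in(.11,-.11):
        L+= [(-.055,yy,.11),(-.055,yy,0),(.055,yy,.11)]
    for yy in(.115,-.115):
        for t in(0,.012):
            L.append((.055-.145*np.cos(th)+t*np.sin(th), yy, .11+.145*np.sin(th)+t*np.cos(th)))
    L=np.array(L); return np.c_[x+c*L[:,0]-s*L[:,1], y+s*L[:,0]+c*L[:,1], L[:,2]]
def ray(c,uv,z):
    from scipy.optimize import fsolve
    return fsolve(lambda q:(proj(c,[q[0],q[1],z])[0]-uv),[.5,0])
E
python3 - <<'E'
from h import *
import pickle
t=pickle.load(open("top0.pkl","rb"));s=pickle.load(open("scene0.pkl","rb"))
def crop(c,x,y,w,h,k,fn):
    im=cv2.cvtColor(c["img"],cv2.COLOR_RGB2BGR)[y:y+h,x:x+w]; cv2.imwrite(fn,cv2.resize(im,None,fx=k,fy=k,interpolation=cv2.INTER_CUBIC))
crop(t,100,80,180,145,4,"pics/t0c.png");crop(s,200,80,120,140,4,"pics/s0c.png")
print(proj(s,[[0,0,0],[.176,-.547,.197]]),proj(t,[[0,0,0],[.176,-.547,.197],[.5,0,0]]))
E
```

```text
[[ 35.69589659 197.95979434]
 [  3.22139709 417.53995334]] [[260.42202829 482.1728046 ]
 [615.77297709 430.52151639]
 [261.01600387 224.91861073]]
```

View pics/t0c.png

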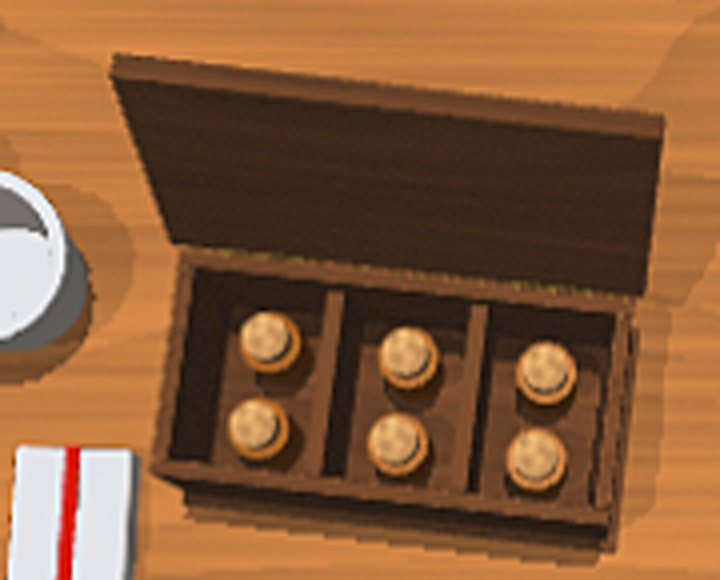

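View pics/s0c.png

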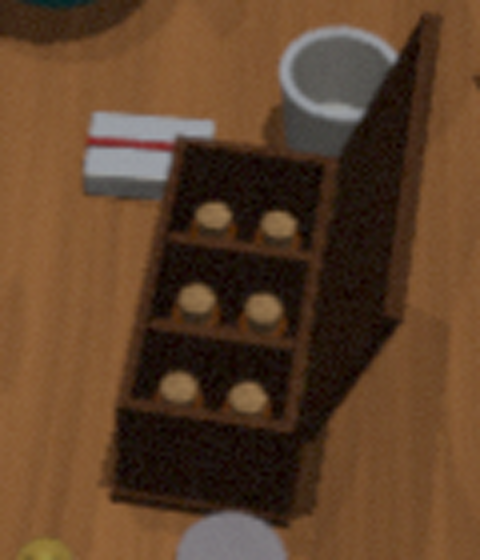

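```bash
python3 - <<'E'
from h import *
import pickle
from scipy.optimize import least_squares
t=pickle.load(open("top0.pkl","rb"));s=pickle.load(open("scene0.pkl","rb"))
# idx: 0 FL top,3 FR top, 6 lidL inner,7 lidL outer,8 lidR inner,9 lidR outer
T={0:(138.2,197.5),3:(253,210.5),6:(129.5,99.5),7:(128.7,93.7),8:(265.5,115),9:(266,109.3)}
S={0:(244.5,114.5),3:(230.5,181.2),8:(297,158.7),9:(300.5,160),6:(304.5,84),7:(309.5,84)}
def res(p):
    P=casepts(*p);a=proj(t,P);b=proj(s,P)
    return np.r_[[a[i]-T[i] for i in T],[b[i]-S[i] for i in S]].ravel()
r=least_squares(res,[.58,.1,0,1.85],loss="soft_l1");print(r.x);print(res(r.x).reshape(-1,2).round(1))
for n,uv,z in(("jar top",(308,169),.12),("jarlidcent",(308,172),.12),("weight",(282,234),.038),("mortar rim",(96,145),.075),("packet",(117,214),.026)):
    print(n,ray(t,uv,z))
for n,uv,z in(("jar",(258,221),.12),("weight",(211,221),.038),("mortar",(285,99),.075),("packet",(237,114),.026)):
    print(n,ray(s,uv,z))
x,y,yaw,th=r.x
for th2 in (1.85,1.42,.7,0):
    lx=-.09 if 0 else .055-.145*np.cos(th2); print(th2,[x+np.cos(yaw)*lx,y+np.sin(yaw)*lx,.11+.145*np.sin(th2)])
# overlay
P=casepts(*r.x)
for c,n in((t,"t"),(s,"s")):
    im=cv2.cvtColor(c["img"],cv2.COLOR_RGB2BGR);im=cv2.resize(im,None,fx=2,fy=2)
    for q in proj(c,P): cv2.circle(im,tuple(int(v) for v in q*2+.5),2,(0,255,0),-1)
    im=im[100:500,150:650];cv2.imwrite(f"pics/ov_{n}.png",im)
E
```

```text
[ 0.58854188  0.1218482  -0.10209249  1.82562636]
[[-0.2 -0.1]
 [ 0.1 -0.7]
 [-2.1  0.1]
 [ 0.1 -0.4]
 [ 1.  -0.3]
 [ 1.2 -0.9]
 [-0.7 -1. ]
 [-1.8  0.8]
 [-2.2 -0.1]
 [-0.4  0.2]
 [ 0.4 -2.3]
 [ 0.  -0.8]]
jar top [ 0.60022437 -0.08563309]
jarlidcent [ 0.59446197 -0.08558926]
weight [ 0.47980281 -0.04179707]
mortar rim [0.65328795 0.33132423]
packet [0.51946431 0.29796551]
jar [ 0.59841507 -0.08813522]
weight [ 0.48337223 -0.05353359]
mortar [0.65670882 0.33014858]
packet [0.52137627 0.30611527]
1.85 [np.float64(0.6830080143411998), np.float64(0.11217026679142278), np.float64(0.24938490443141847)]
1.42 [np.float64(0.621586227302946), np.float64(0.11846284731563539), np.float64(0.25335450561349937)]
0.7 [np.float64(0.5329308403811657), np.float64(0.12754547398625118), np.float64(0.2034115646494652)]
0 [np.float64(0.49901050225061716), np.float64(0.1310205675871922), np.float64(0.11)]
```

View pics/ov_t.png

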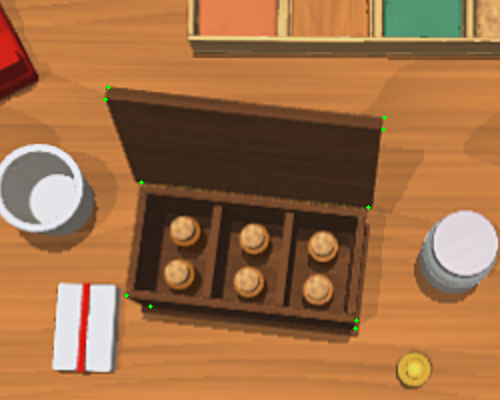

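```bash
cat >> h.py <<'E'
from scipy.spatial.transform import Rotation as Ro
C0=np.array([.5885,.1218]);YAW=-.102;E=np.array([np.cos(YAW),np.sin(YAW)]);V=np.array([-E[1],E[0]])
def pose(u,v,z,a):
    p=np.r_[C0+u*E+v*V,z]; d=np.r_[np.cos(a)*E,-np.sin(a)]; n=np.r_[np.sin(a)*E,np.cos(a)]
    return p,Ro.from_matrix(np.c_[n,np.cross(d,n),d])
def lip(th): return np.array([.055-.145*np.cos(th),.11+.145*np.sin(th)])
def uv(o):
    p=o["tool_pos"];R=Ro.from_rotvec(o["tool_rot"]).as_matrix();q=p[:2]-C0
    return np.round([q@E*1e3,q@V*1e3,p[2]*1e3],1),round(float(np.arctan2(-R[2,2],R[:2,2]@E)),3)
def rows(*tg):
    """print shift(mm)/rotvec in current tool axes for targets (u,v,z,a)"""
    o=manip.get_obs();R0=Ro.from_rotvec(o["tool_rot"])
    print("t",round(o["time_s"],2),"uvz,a",uv(o),"F",np.round(o["ft_force"],1),"q",np.round(o["q"],2),"gap",round(o["finger_gap"]*1e3))
    for t in tg:
        p,R=pose(*t); print(t,np.round(R0.inv().apply(p-o["tool_pos"])*1e3).astype(int),np.round((R0.inv()*R).as_rotvec(),3))
E
python3 - <<'E'
from h import *
rows((-.35,-.3,.33,1.57),(-.18,0,.30,.8))
print([m for m in dir(manip) if m[0]!='_'])
E
```

```text
t 0.1 uvz,a (array([-342. , -706.9,  195.8]), 1.571) F [ 0.2 -0.1 -0.3] q [-1.47  0.16  1.6   0.    1.39 -0.21] gap 92
(-0.35, -0.3, 0.33, 1.57) [ 156 -376 -133] [-0.002  0.001  0.414]
(-0.18, 0, 0.3, 0.8) [ 433 -582 -103] [-0.161  0.76   0.392]
['Unreachable', 'capture', 'close_job', 'get_obs', 'tip_extent']
```

send_rows(
  targets=[
    [10, -20, -40, 0, 0, 0.02, 0],
    [30, -60, -80, 0, 0, 0.08, 0],
    [50, -105, -110, 0, 0, 0.15, 0],
    [70, -150, -130, 0, 0, 0.22, 0],
    [90, -200, -133, 0, 0, 0.28, 0],
    [110, -250, -133, 0, 0, 0.34, 0],
    [130, -300, -133, 0, 0, 0.39, 0],
    [150, -345, -133, 0, 0, 0.41, 0],
  ],
)

```text
time_s: 0.9
tool_pos: [0.2103, -0.2008, 0.3291]
tool_rot: [-3.137, 0.158, -0.0]
ft_force: [0.4, -0.6, 0.3]
finger_gap: 0.0299
```

```bash
python3 - <<'E'
from h import *
rows((-.18,0,.31,.8))
E
```

```text
t 0.9 uvz,a (array([-343.4, -359.5,  329.1]), 1.571) F [ 0.4 -0.6  0.3] q [-1.19 -0.71  2.04  0.    1.81  0.48] gap 30
(-0.18, 0, 0.31, 0.8) [ 164 -359   19] [-0.001  0.771  0.001]
```

send_rows(
  targets=[
    [25, -40, 0, 0, 0, 0, 0],
    [50, -80, 0, 0, 0.03, 0, 0],
    [75, -125, 2, 0, 0.1, 0, 0],
    [100, -170, 5, 0, 0.2, 0, 0],
    [120, -215, 9, 0, 0.32, 0, 0],
    [135, -260, 12, 0, 0.44, 0, 0],
    [150, -305, 15, 0, 0.56, 0, 0],
    [160, -345, 18, 0, 0.68, 0, 0],
  ],
)

```text
time_s: 1.7
tool_pos: [0.4, 0.1099, 0.3115]
tool_rot: [2.941, -0.151, 0.979]
ft_force: [0.8, -1.1, -0.9]
finger_gap: 0.0004
```

```bash
python3 - <<'E'
from h import *
L=lip(.7);a=.8;d=np.array([np.cos(a),-np.sin(a)]);n=np.array([np.sin(a),np.cos(a)])
for th in(.7,0):
    print(th,lip(th)+.006*d-.01*n)
rows((-.18,0,.31,.8),(-.1,0,.22,.8),(-.13,0,.105,.8))
E
```

```text
0.7 [-0.05889544  0.19214036]
0 [-0.09299332  0.0987288 ]
t 1.7 uvz,a (array([-186.3,  -31. ,  311.5]), 0.928) F [ 0.8 -1.1 -0.9] q [ 0.06 -0.94  2.31 -0.12  1.14  1.75] gap 0
(-0.18, 0, 0.31, 0.8) [  4 -31   5] [0.006 0.128 0.002]
(-0.1, 0, 0.22, 0.8) [ 14 -32 125] [0.006 0.128 0.002]
(-0.13, 0, 0.105, 0.8) [-79 -32 199] [0.006 0.128 0.002]
```

send_rows(
  targets=[
    [2, -8, 15, 0, 0.02, 0, 0],
    [4, -16, 35, 0, 0.04, 0, 0],
    [6, -24, 55, 0, 0.06, 0, 0],
    [8, -30, 75, 0, 0.09, 0, 0],
    [11, -32, 95, 0, 0.11, 0, 0],
    [14, -32, 115, 0, 0.128, 0, 0],
    [14, -32, 125, 0, 0.128, 0, 0],
    [14, -32, 125, 0, 0.128, 0, 0],
  ],
)

```text
time_s: 2.5
tool_pos: [0.4871, 0.1299, 0.2162]
tool_rot: [2.87, -0.147, 1.147]
ft_force: [0.2, -0.9, -0.3]
finger_gap: 0.0006
```

```bash
python3 - <<'E'
from h import *
rows((-.1,0,.22,.8),(-.059,0,.192,.8),(-.13,0,.105,.8))
E
```

```text
t 2.5 uvz,a (array([-101.7,   -2.3,  216.2]), 0.81) F [ 0.2 -0.9 -0.3] q [ 0.14 -0.63  2.39 -0.29  0.65  1.98] gap 1
(-0.1, 0, 0.22, 0.8) [ 4 -2 -2] [0.009 0.01  0.003]
(-0.059, 0, 0.192, 0.8) [14 -3 47] [0.009 0.01  0.003]
(-0.13, 0, 0.105, 0.8) [-97  -3  61] [0.009 0.01  0.003]
```

send_rows(
  targets=[
    [-8, -1, 8, 0, 0, 0, 0],
    [-20, -2, 18, 0, 0, 0, 0],
    [-35, -3, 28, 0, 0, 0, 0],
    [-50, -3, 38, 0, 0, 0, 0],
    [-65, -3, 48, 0, 0, 0, 0],
    [-80, -3, 57, 0, 0, 0, 0],
    [-91, -3, 62, 0, 0, 0, 0],
    [-91, -3, 62, 0, 0, 0, 0],
  ],
)

```text
time_s: 3.3
tool_pos: [0.4639, 0.1348, 0.1088]
tool_rot: [2.87, -0.146, 1.149]
ft_force: [-0.9, -0.1, -0.5]
finger_gap: 0.0005
```

```bash
python3 - <<'E'
from h import *
rows((-.125,0,.11,.8),(-.2,0,.25,1.1))
c=manip.capture("scene");save(c,"pics/s1.png")
c=manip.capture("top");save(c,"pics/t1.png")
E
```

```text
t 3.3 uvz,a (array([-125.2,    0.2,  108.8]), 0.809) F [-0.9 -0.1 -0.5] q [ 0.17 -0.49  2.55 -0.53  0.4   2.26] gap 1
(-0.125, 0, 0.11, 0.8) [ 1  0 -1] [0.008 0.009 0.004]
(-0.2, 0, 0.25, 1.1) [  43    2 -154] [ 0.009 -0.291  0.002]
```

View pics/s1.png

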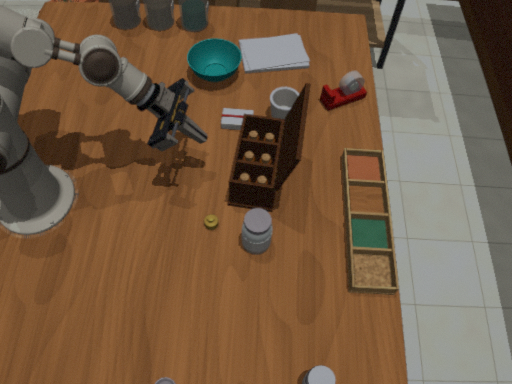

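View pics/t1.png

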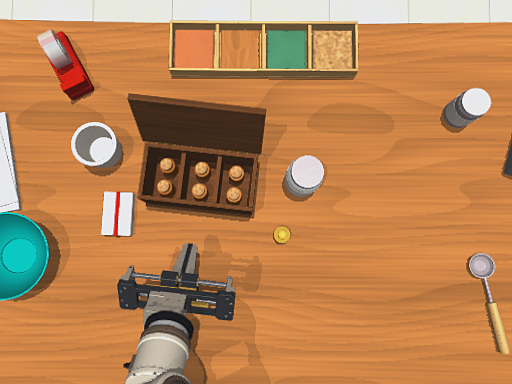

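```bash
python3 - <<'E'
from h import *
rows((-.13,0,.18,.85),(-.13,0,.24,1.0),(-.12,0,.29,1.2),(-.09,0,.325,1.35))
E
```

```text
t 3.4 uvz,a (array([-123.2,    0.7,  111.7]), 0.804) F [ 0.3 -0.  -0.6] q [ 0.17 -0.5   2.54 -0.52  0.4   2.26] gap 0
(-0.13, 0, 0.18, 0.85) [ 42   1 -54] [ 0.007 -0.046  0.002]
(-0.13, 0, 0.24, 1.0) [ 84   2 -97] [ 0.007 -0.196  0.002]
(-0.12, 0, 0.29, 1.2) [ 126    2 -126] [ 0.008 -0.396  0.001]
(-0.09, 0, 0.325, 1.35) [ 172    2 -131] [ 0.008 -0.546  0.001]
```

send_rows(
  targets=[
    [15, 0, -20, 0, -0.02, 0, 0],
    [42, 1, -54, 0, -0.046, 0, 0],
    [63, 2, -76, 0, -0.11, 0, 0],
    [84, 2, -97, 0, -0.196, 0, 0],
    [105, 2, -112, 0, -0.29, 0, 0],
    [126, 2, -126, 0, -0.39, 0, 0],
    [150, 2, -129, 0, -0.47, 0, 0],
    [172, 2, -131, 0, -0.546, 0, 0],
  ],
)

```text
time_s: 4.2
tool_pos: [0.5005, 0.131, 0.3285]
tool_rot: [3.101, -0.162, 0.344]
ft_force: [-0.1, -0.7, 0.1]
finger_gap: 0.0004
```

```bash
python3 - <<'E'
from h import *
rows((-.09,0,.325,1.35),(.14,0,.33,1.571),(.14,0,.232,1.571))
E
```

```text
t 4.2 uvz,a (array([-8.850e+01,  2.000e-01,  3.285e+02]), 1.349) F [-0.1 -0.7  0.1] q [ 0.05 -0.23  1.74 -0.04  1.42  1.73] gap 0
(-0.09, 0, 0.325, 1.35) [-2  0  3] [ 0.006 -0.001 -0.001]
(0.14, 0, 0.33, 1.571) [223   0  49] [ 0.006 -0.222 -0.002]
(0.14, 0, 0.232, 1.571) [202  -1 144] [ 0.006 -0.222 -0.002]
```

send_rows(
  targets=[
    [30, 0, 5, 0, -0.03, 0, 0],
    [65, 0, 11, 0, -0.07, 0, 0],
    [105, 0, 19, 0, -0.11, 0, 0],
    [145, 0, 28, 0, -0.15, 0, 0],
    [180, 0, 37, 0, -0.19, 0, 0],
    [210, 0, 45, 0, -0.22, 0, 0],
    [223, 0, 49, 0, -0.222, 0, 0],
    [220, 0, 66, 0, -0.222, 0, 0],
  ],
)

```text
time_s: 5.0
tool_pos: [0.7298, 0.106, 0.3102]
tool_rot: [3.131, -0.166, 0.004]
ft_force: [-0.6, 0.2, 0.4]
finger_gap: 0.0004
```

```bash
python3 - <<'E'
from h import *
rows((.145,0,.236,1.571),(.125,0,.236,1.571))
E
```

```text
t 5.0 uvz,a (array([142.2,  -1.4, 310.2]), 1.568) F [-0.6  0.2  0.4] q [-0.02  0.56  0.86 -0.01  1.71  1.66] gap 0
(0.145, 0, 0.236, 1.571) [ 3 -2 74] [ 0.006 -0.003 -0.004]
(0.125, 0, 0.236, 1.571) [-17  -2  74] [ 0.006 -0.003 -0.004]
```

send_rows(
  targets=[
    [3, -1, 10, 0, 0, 0, 0],
    [3, -1, 25, 0, 0, 0, 0],
    [3, -1, 42, 0, 0, 0, 0],
    [3, -1, 58, 0, 0, 0, 0],
    [3, -1, 70, 0, 0, 0, 0],
    [3, -1, 74, 0, 0, 0, 0],
    [-2, -1, 74, 0, 0, 0, 0],
    [-9, -1, 74, 0, 0, 0, 0],
  ],
)

```text
time_s: 5.8
tool_pos: [0.7176, 0.1081, 0.2352]
tool_rot: [3.13, -0.165, -0.002]
ft_force: [1.2, 0.7, -0.2]
finger_gap: 0.0004
```

```bash
python3 - <<'E'
from h import *
rows((.125,0,.236,1.571))
c=manip.capture("scene");save(c,"pics/s2.png")
im=cv2.imread("pics/s2.png")[40:200,200:360];cv2.imwrite("pics/s2c.png",cv2.resize(im,None,fx=3.7,fy=3.7,interpolation=cv2.INTER_CUBIC))
E
```

```text
t 5.8 uvz,a (array([129.8,  -0.5, 235.2]), 1.572) F [ 1.2  0.7 -0.2] q [-0.01  0.54  1.04 -0.01  1.56  1.66] gap 0
(0.125, 0, 0.236, 1.571) [-5  0 -1] [ 0.007  0.001 -0.004]
```

View pics/s2c.png

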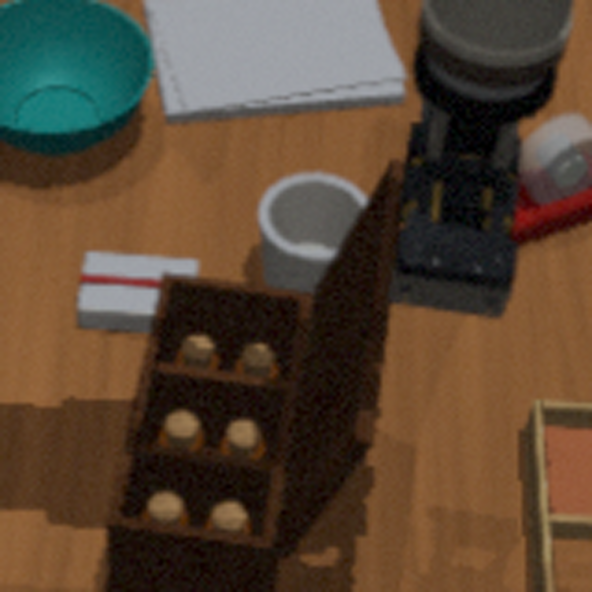

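send_rows(
  targets=[
    [-4, 0, 0, 0, 0, 0, 0],
    [-9, 0, 0, 0, 0, 0, 0],
    [-14, 0, 0, 0, 0, 0, 0],
    [-20, 0, 0, 0, 0, 0, 0],
    [-26, 0, 0, 0, 0, 0, 0],
    [-32, 0, 0, 0, 0, 0, 0],
    [-37, 0, 0, 0, 0, 0, 0],
    [-41, 0, 0, 0, 0, 0, 0],
  ],
)

```text
time_s: 6.65
tool_pos: [0.6763, 0.1125, 0.2345]
tool_rot: [3.13, -0.165, -0.004]
ft_force: [0.9, 0.4, -0.2]
finger_gap: 0.0006
```

```bash
python3 - <<'E'
from h import *
rows((.055,0,.236,1.571))
c=manip.capture("top");save(c,"pics/t3.png")
im=cv2.imread("pics/t3.png")[60:220,90:290];cv2.imwrite("pics/t3c.png",cv2.resize(im,None,fx=3.5,fy=3.5,interpolation=cv2.INTER_CUBIC))
E
```

```text
t 6.65 uvz,a (array([ 88.3,  -0.3, 234.5]), 1.573) F [ 0.9  0.4 -0.2] q [-0.01  0.43  1.19 -0.01  1.52  1.67] gap 1
(0.055, 0, 0.236, 1.571) [-33   0  -1] [ 0.007  0.002 -0.003]
```

View pics/t3c.png

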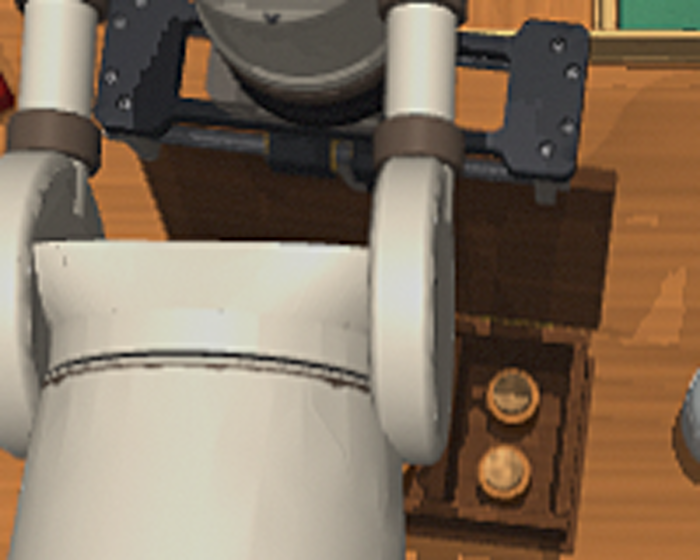

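```bash
python3 - <<'E'
from h import *
import pickle
t=pickle.load(open("top0.pkl","rb"));s=pickle.load(open("scene0.pkl","rb"))
for th in(1.85,1.75,1.65,1.55,1.42):
    P=casepts(.5885,.1218,-.102,th)[8:10];print(th,proj(t,P).round(1).tolist(),proj(s,P).round(1).tolist())
c=manip.capture("scene");save(c,"pics/s3.png")
im=cv2.imread("pics/s3.png")[60:220,220:340];cv2.imwrite("pics/s3c.png",cv2.resize(im,None,fx=3.7,fy=3.7,interpolation=cv2.INTER_CUBIC))
E
```

```text
1.85 [[266.7, 112.9], [267.4, 106.7]] [[296.4, 159.1], [301.6, 160.8]]
1.75 [[265.9, 120.7], [266.6, 114.0]] [[289.9, 157.3], [295.3, 158.7]]
1.65 [[265.0, 128.9], [265.8, 122.0]] [[283.3, 155.8], [288.8, 156.9]]
1.55 [[264.1, 137.5], [264.9, 130.3]] [[276.5, 154.7], [282.1, 155.4]]
1.42 [[262.9, 149.0], [263.7, 141.6]] [[267.7, 153.9], [273.3, 154.2]]
```

View pics/s3c.png

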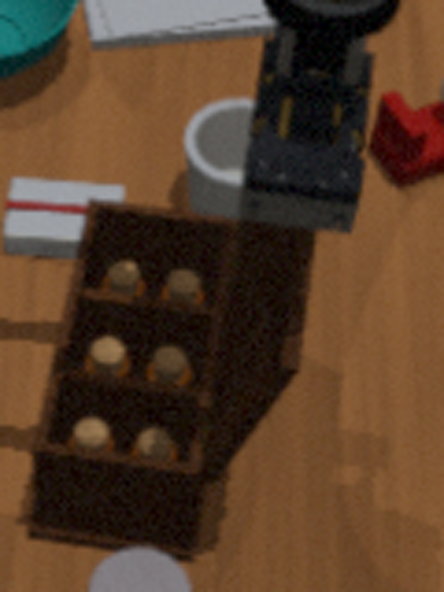

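```bash
python3 - <<'E'
from h import *
import pickle
t=pickle.load(open("top0.pkl","rb"));s=pickle.load(open("scene0.pkl","rb"))
for c in(s,t):
    R,_=cv2.Rodrigues(c["rvec"]);print("cam",-R.T@c["tvec"])
o=manip.get_obs();print(uv(o));p=o["tool_pos"]
for dz in(-.014,0,.07,.1):print(dz,proj(s,p+[0,0,dz]).round(),proj(t,p+[0,0,dz]).round())
rows()
im=cv2.imread("pics/s3.png");cv2.imwrite("pics/s3d.png",cv2.resize(im[0:200,150:400],None,fx=3,fy=3,interpolation=cv2.INTER_CUBIC))
E
```

```text
cam [ 0.58875655 -0.56657106  1.03781261]
cam [0.44525464 0.0266645  1.02341844]
(array([ 88.4,  -0.3, 234.6]), 1.573)
-0.014 [[297. 126.]] [[199. 114.]]
0 [[298. 122.]] [[198. 112.]]
0.07 [[302. 101.]] [[193.  99.]]
0.1 [[303.  92.]] [[191.  92.]]
t 6.75 uvz,a (array([ 88.4,  -0.3, 234.6]), 1.573) F [-0.   0.1  0.5] q [-0.01  0.43  1.19 -0.01  1.52  1.67] gap 0
```

View pics/s3d.png

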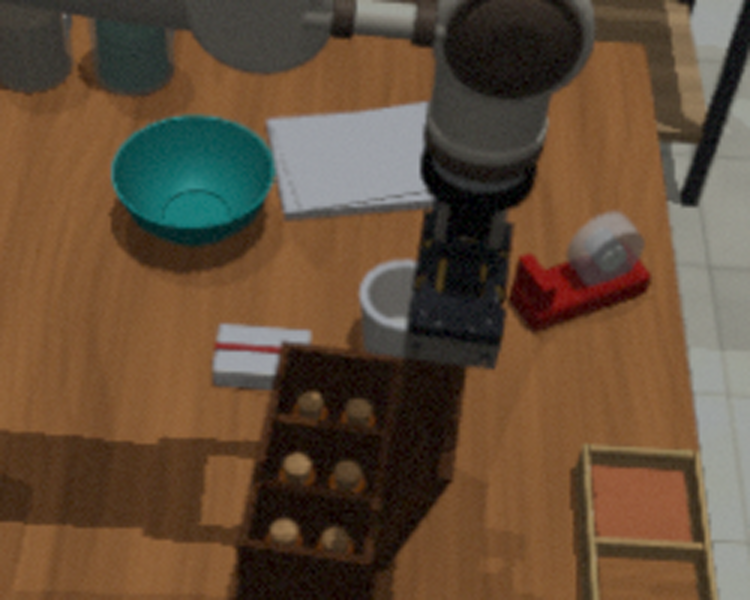

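```bash
python3 - <<'E'
import cv2,numpy as np
a=cv2.imread("pics/t1.png")[95:165,225:280];b=cv2.imread("pics/t3.png")[95:165,225:280]
x=cv2.imread("pics/s1.png")[80:200,225:325];y=cv2.imread("pics/s3.png")[80:200,225:325]
f=lambda i,k:cv2.resize(np.clip(i.astype(float)*2,0,255).astype(np.uint8),None,fx=k,fy=k,interpolation=cv2.INTER_CUBIC)
cv2.imwrite("pics/cmpt.png",np.hstack([f(a,7),f(b,7)]));cv2.imwrite("pics/cmps.png",np.hstack([f(x,4),f(y,4)]))
E
```

```text
(no output)
```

View pics/cmpt.png

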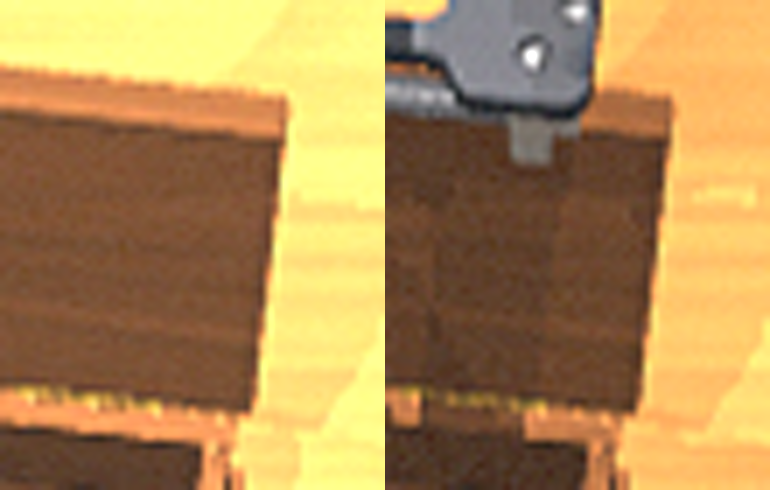

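View pics/cmps.png

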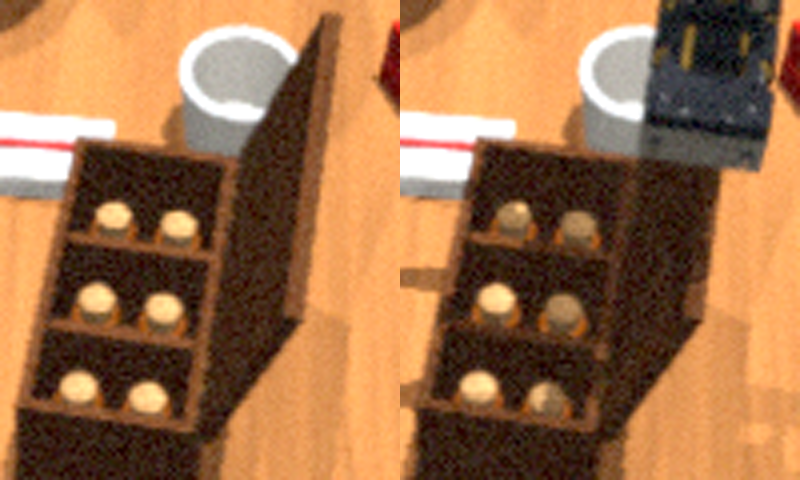

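```bash
python3 - <<'E'
from h import *
import pickle
t=pickle.load(open("top0.pkl","rb"));s=pickle.load(open("scene0.pkl","rb"))
p,R=pose(-.1252,0.0002,.1088,.809);R=R.as_matrix()
for k in(.014,0,-.005,-.074):
    print(k,[proj(c,p+R@[dx,0,k]).round(1).tolist() for c in(t,s) for dx in(-.01,.01)])
for n,x0,y0,w,h in(("t1",110,225,140,90),("s1",140,70,80,90)):
    im=cv2.imread(f"pics/{n}.png")[y0:y0+h,x0:x0+w];cv2.imwrite(f"pics/{n}f.png",cv2.resize(im,None,fx=5,fy=5,interpolation=cv2.INTER_CUBIC))
E
```

```text
0.014 [[[192.2, 239.5]], [[192.3, 231.7]], [[210.9, 146.5]], [[216.1, 144.1]]]
0 [[[191.0, 244.4]], [[191.1, 236.6]], [[207.0, 143.6]], [[212.2, 141.1]]]
-0.005 [[[190.5, 246.2]], [[190.6, 238.4]], [[205.6, 142.6]], [[210.8, 140.1]]]
-0.074 [[[183.8, 272.9]], [[183.8, 264.9]], [[185.6, 127.8]], [[190.8, 125.0]]]
```

View pics/t1f.png

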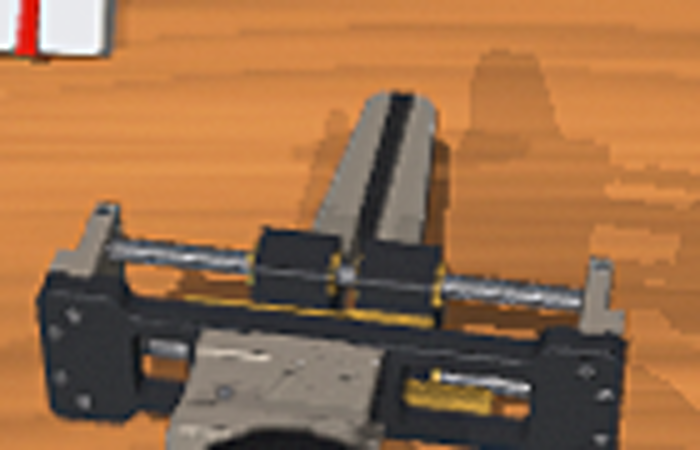

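View pics/s1f.png

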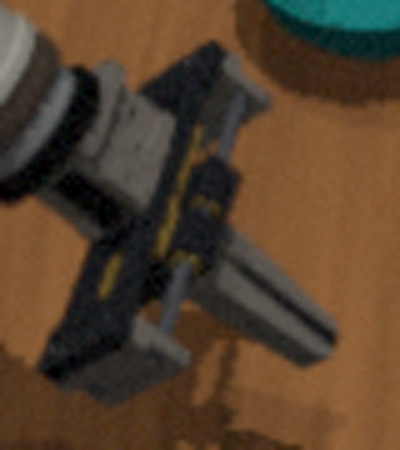

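```bash
cat >> h.py <<'E'
def tri(t,a,s,b):
    from scipy.optimize import least_squares
    r=least_squares(lambda P:np.r_[proj(t,P)[0]-a,proj(s,P)[0]-b],[.5,.1,.1]);return r.x,r.fun
E
python3 - <<'E'
from h import *
import pickle
t=pickle.load(open("top0.pkl","rb"));s=pickle.load(open("scene0.pkl","rb"))
P,f=tri(t,(190.4,244),s,(207,137.6));print(P,f.round(1))
p,R=pose(-.1252,0.0002,.1088,.809);print(p,"tool-frame mm",(R.inv().apply(P-p)*1e3).round(1))
# mortar etc. check calib: corner of case triangulated
print(tri(t,(138.2,197.5),s,(244.5,114.5)),casepts(.5885,.1218,-.102,1.85)[0])
E
```

```text
[0.45769223 0.13343119 0.12948408] [-0.1 -0.3 -0.4  0.1]
[0.46397109 0.13474723 0.1088    ] tool-frame mm [  9.9   1.9 -19.2]
(array([0.5458969 , 0.23788306, 0.10438641]), array([-0.0574561 , -0.24493999, -0.34424706,  0.08025669])) [0.54498642 0.23682855 0.11      ]
```

send_rows(
  targets=[
    [10, 0, 0, 0, 0, 0, 0],
    [25, 0, 0, 0, 0, 0, 0],
    [40, 0, -5, 0, 0, 0, 0],
    [55, 0, -20, 0, 0, 0, 0],
    [60, 0, -40, 0, 0, 0, 0],
    [60, 0, -60, 0, 0, 0, 0],
    [60, 0, -66, 0, 0, 0, 0],
    [60, 0, -66, 0, 0, 0, 0],
  ],
)

```text
time_s: 7.55
tool_pos: [0.7372, 0.1065, 0.3015]
tool_rot: [3.13, -0.165, -0.0]
ft_force: [-0.1, -0.2, -0.0]
finger_gap: 0.0004
```

```bash
python3 - <<'E'
from h import *
rows()
o=manip.get_obs();p=o["tool_pos"];R=Ro.from_rotvec(o["tool_rot"])
for n in("scene","top"):
    c=manip.capture(n);
    for k in(.014,-.019):
      for x in(-.01,.01): print(n,k,x,proj(c,p+R.apply([x,0,k])).round(1))
    q=proj(c,p)[0].astype(int);x0=max(0,q[0]-70);y0=max(0,q[1]-70)
    im=cv2.cvtColor(c["img"],cv2.COLOR_RGB2BGR)[y0:y0+140,x0:x0+140];print(x0,y0);im=np.clip(im.astype(float)*1.6,0,255).astype(np.uint8)
    cv2.imwrite(f"pics/{n}4.png",cv2.resize(im,None,fx=4,fy=4,interpolation=cv2.INTER_CUBIC))
E
```

```text
t 7.55 uvz,a (array([149.5,  -0. , 301.5]), 1.571) F [-0.1 -0.2 -0. ] q [-0.01  0.59  0.84 -0.01  1.71  1.66] gap 0
scene 0.014 -0.01 [[323.8 109.8]]
scene 0.014 0.01 [[332.9 111.1]]
scene -0.019 -0.01 [[326.2  99.4]]
scene -0.019 0.01 [[335.6 100.7]]
259 36
top 0.014 -0.01 [[198.3  70.8]]
top 0.014 0.01 [[199.8  58.6]]
top -0.019 -0.01 [[195.8  62.7]]
top -0.019 0.01 [[197.4  49.9]]
128 0
```

View pics/scene4.png

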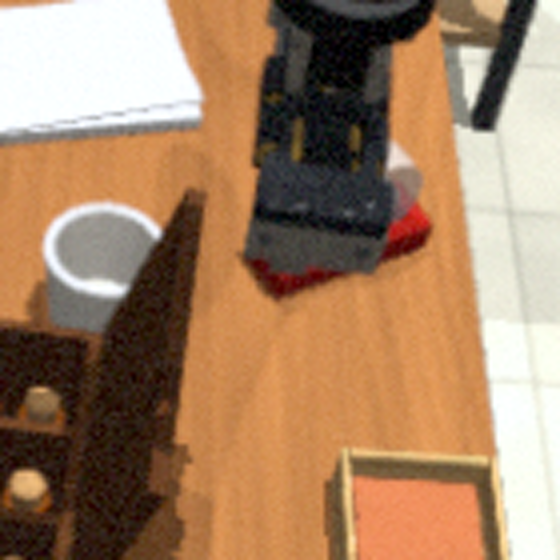

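View pics/top4.png

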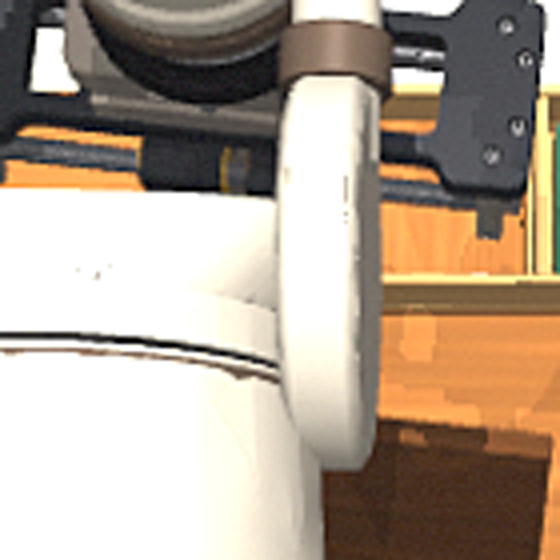

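```bash
cat >> h.py <<'E'
TO=.019
def tpose(u,v,z,a): return pose(u+TO*np.cos(a),v,z-TO*np.sin(a),a)
def cat(th,a,b=.02,g=0):
    d=np.array([np.cos(a),-np.sin(a)]);n=np.array([np.sin(a),np.cos(a)]);q=lip(th)+b*d-(.01+g)*n
    return (float(q[0].round(4)),0,float(q[1].round(4)),a)
def trows(*tg):
    o=manip.get_obs();R0=Ro.from_rotvec(o["tool_rot"]);q,a=uv(o)
    print("t",round(o["time_s"],2),"TIP",round(q[0]-19*np.cos(a),1),q[1],round(q[2]+19*np.sin(a),1),a,"F",np.round(o["ft_force"],1),"q",np.round(o["q"],2))
    for t in tg:
        p,R=tpose(*t); print(t,np.round(R0.inv().apply(p-o["tool_pos"])*1e3).astype(int),np.round((R0.inv()*R).as_rotvec(),2))
E
python3 - <<'E'
from h import *
print(cat(.7,.9),cat(0,.9))
trows((.07,0,.30,1.571),(-.02,0,.30,1.45),(-.08,0,.30,1.2),(-.12,0,.28,1.0),(-.12,0,.25,.9),cat(.7,.9))
E
```

```text
(-0.0513, 0, 0.1815, 0.9) (-0.0854, 0, 0.0881, 0.9)
t 7.65 TIP 148.6 -0.1 318.0 1.575 F [-0.8 -0.1 -0.9] q [-0.01  0.59  0.85 -0.01  1.71  1.66]
(0.07, 0, 0.3, 1.571) [-78   0  18] [ 0.01  0.   -0.  ]
(-0.02, 0, 0.3, 1.45) [-166    0   19] [ 0.01  0.12 -0.  ]
(-0.08, 0, 0.3, 1.2) [-222    1   18] [ 0.01  0.37 -0.  ]
(-0.12, 0, 0.28, 1.0) [-258    1   36] [ 0.01  0.57 -0.  ]
(-0.12, 0, 0.25, 0.9) [-256    0   65] [ 0.01  0.67 -0.  ]
(-0.0513, 0, 0.1815, 0.9) [-187    0  133] [ 0.01  0.67 -0.  ]
```

send_rows(
  targets=[
    [-25, 0, 10, 0, 0, 0, 0],
    [-65, 0, 18, 0, 0, 0, 0],
    [-108, 0, 18, 0, 0.05, 0, 0],
    [-150, 0, 18, 0, 0.12, 0, 0],
    [-190, 0, 18, 0, 0.24, 0, 0],
    [-225, 0, 18, 0, 0.37, 0, 0],
    [-250, 0, 27, 0, 0.49, 0, 0],
    [-260, 0, 38, 0, 0.6, 0, 0],
  ],
)

```text
time_s: 8.45
tool_pos: [0.4761, 0.134, 0.262]
tool_rot: [2.961, -0.152, 0.92]
ft_force: [0.8, -0.2, -0.8]
finger_gap: 0.0007
```

```bash
python3 - <<'E'
from h import *
trows((-.13,0,.26,.9),cat(.7,.9),cat(.35,.9),cat(0,.9))
E
```

```text
t 8.45 TIP -123.9 0.7 277.7 0.968 F [ 0.8 -0.2 -0.8] q [ 0.12 -0.59  2.22 -0.17  0.93  1.86]
(-0.13, 0, 0.26, 0.9) [-14   1  11] [0.01 0.07 0.  ]
(-0.0513, 0, 0.1815, 0.9) [  7   0 120] [0.01 0.07 0.  ]
(-0.0766, 0, 0.1378, 0.9) [-39   0 142] [0.01 0.07 0.  ]
(-0.0854, 0, 0.0881, 0.9) [-74  -1 178] [0.01 0.07 0.  ]
```

send_rows(
  targets=[
    [0, 0, 30, 0, 0.03, 0, 0],
    [3, 0, 65, 0, 0.07, 0, 0],
    [6, 0, 100, 0, 0.07, 0, 0],
    [7, 0, 120, 0, 0.07, 0, 0],
    [-15, 0, 130, 0, 0.07, 0, 0],
    [-39, 0, 142, 0, 0.07, 0, 0],
    [-58, 0, 160, 0, 0.07, 0, 0],
    [-68, 0, 172, 0, 0.07, 0, 0],
  ],
)

```text
time_s: 9.25
tool_pos: [0.5147, 0.128, 0.0783]
tool_rot: [2.928, -0.15, 1.006]
ft_force: [-0.3, -0.2, 0.5]
finger_gap: 0.0003
```

```bash
python3 - <<'E'
from h import *
trows(cat(0,.9))
o=manip.get_obs();p=o["tool_pos"];R=Ro.from_rotvec(o["tool_rot"])
for n in("scene","top"):
    c=manip.capture(n)
    print(n,[proj(c,p+R.apply([x,0,-.019])).round(1).tolist() for x in(-.01,.01)])
    q=proj(c,p)[0].astype(int);x0=max(0,q[0]-60);y0=max(0,q[1]-60)
    im=cv2.cvtColor(c["img"],cv2.COLOR_RGB2BGR)[y0:y0+110,x0:x0+120];print(x0,y0);im=np.clip(im.astype(float)*1.4,0,255).astype(np.uint8)
    cv2.imwrite(f"pics/{n}5.png",cv2.resize(im,None,fx=5,fy=5,interpolation=cv2.INTER_CUBIC))
E
```

```text
t 9.25 TIP -85.7 -1.4 93.3 0.909 F [-0.3 -0.2  0.5] q [ 0.1  -0.22  2.38 -0.39  0.36  2.1 ]
(-0.0854, 0, 0.0881, 0.9) [-3 -1  4] [0.01 0.01 0.  ]
scene [[[221.9, 149.6]], [[227.8, 147.6]]]
169 92
top [[[195.1, 224.6]], [[195.4, 216.0]]]
136 154
```

View pics/scene5.png

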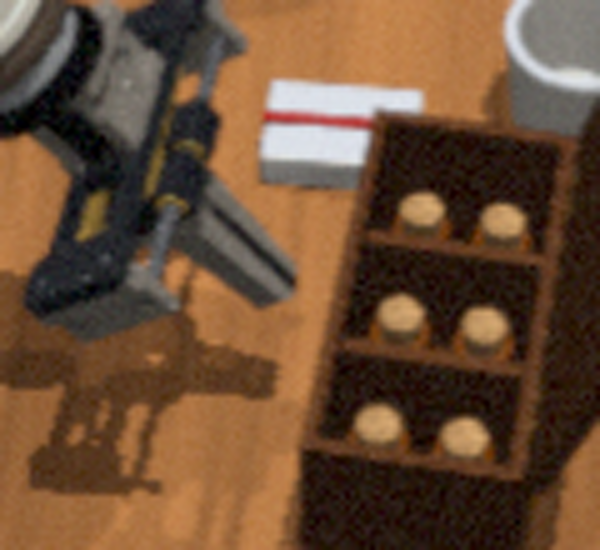

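View pics/top5.png

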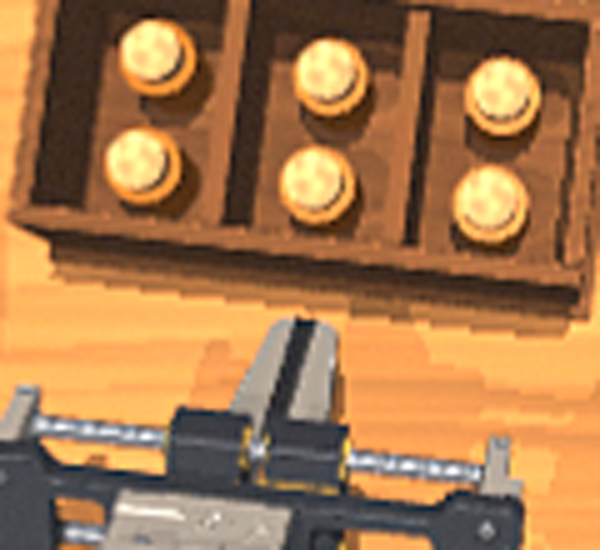

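```bash
python3 - <<'E'
from h import *
trows((-.11,0,.16,.9),(-.13,0,.24,.95),(-.10,0,.30,1.15))
E
```

```text
t 9.35 TIP -86.0 -1.7 92.7 0.911 F [ 0.2  0.3 -0.2] q [ 0.1  -0.22  2.38 -0.39  0.36  2.1 ]
(-0.11, 0, 0.16, 0.9) [ 23  -1 -68] [0.01 0.01 0.  ]
(-0.13, 0, 0.24, 0.95) [  55    0 -143] [ 0.01 -0.04  0.  ]
(-0.1, 0, 0.3, 1.15) [ 111    0 -173] [ 0.01 -0.24  0.  ]
```

send_rows(
  targets=[
    [8, 0, -24, 0, 0, 0, 0],
    [23, 0, -68, 0, 0, 0, 0],
    [39, 0, -106, 0, -0.02, 0, 0],
    [55, 0, -143, 0, -0.04, 0, 0],
    [75, 0, -158, 0, -0.11, 0, 0],
    [95, 0, -168, 0, -0.18, 0, 0],
    [111, 0, -173, 0, -0.24, 0, 0],
    [111, 0, -173, 0, -0.24, 0, 0],
  ],
)

```text
time_s: 10.15
tool_pos: [0.5014, 0.1314, 0.2914]
tool_rot: [3.037, -0.159, 0.668]
ft_force: [-0.4, 0.3, -0.7]
finger_gap: 0.0001
```

```bash
python3 - <<'E'
from h import *
trows((.0,0,.31,1.4),(.145,0,.31,1.571))
E
```

```text
t 10.15 TIP -95.6 0.7 308.6 1.138 F [-0.4  0.3 -0.7] q [ 0.08 -0.4   1.98 -0.09  1.13  1.77]
(0.0, 0, 0.31, 1.4) [82  0 38] [ 0.01 -0.26 -0.  ]
(0.145, 0, 0.31, 1.571) [211   0  98] [ 0.01 -0.43 -0.  ]
```

send_rows(
  targets=[
    [20, 0, 5, 0, -0.06, 0, 0],
    [45, 0, 15, 0, -0.14, 0, 0],
    [80, 0, 32, 0, -0.25, 0, 0],
    [115, 0, 50, 0, -0.33, 0, 0],
    [150, 0, 67, 0, -0.39, 0, 0],
    [185, 0, 84, 0, -0.42, 0, 0],
    [206, 0, 95, 0, -0.43, 0, 0],
    [213, 0, 98, 0, -0.43, 0, 0],
  ],
)

```text
time_s: 10.95
tool_pos: [0.7323, 0.1065, 0.2828]
tool_rot: [3.13, -0.166, -0.01]
ft_force: [0.0, 0.3, -0.4]
finger_gap: 0.0003
```

```bash
python3 - <<'E'
from h import *
trows((.145,0,.225,1.571),(.125,0,.225,1.571))
E
```

```text
t 10.95 TIP 144.7 -0.5 301.8 1.577 F [ 0.   0.3 -0.4] q [-0.02  0.58  0.89 -0.01  1.67  1.66]
(0.145, 0, 0.225, 1.571) [ 1 -1 77] [ 0.01  0.01 -0.  ]
(0.125, 0, 0.225, 1.571) [-19  -1  77] [ 0.01  0.01 -0.  ]
```

send_rows(
  targets=[
    [1, 0, 12, 0, 0, 0, 0],
    [1, 0, 32, 0, 0, 0, 0],
    [1, 0, 52, 0, 0, 0, 0],
    [1, 0, 68, 0, 0, 0, 0],
    [1, 0, 77, 0, 0, 0, 0],
    [-5, 0, 77, 0, 0, 0, 0],
    [-12, 0, 77, 0, 0, 0, 0],
    [-19, 0, 77, 0, 0, 0, 0],
  ],
)

```text
time_s: 11.75
tool_pos: [0.7125, 0.1086, 0.2109]
tool_rot: [3.13, -0.165, -0.001]
ft_force: [-0.2, 0.2, 0.3]
finger_gap: 0.0002
```

send_rows(
  targets=[
    [-5, 0, 0, 0, 0, 0, 0],
    [-10, 0, 0, 0, 0, 0, 0],
    [-15, 0, 0, 0, 0, 0, 0],
    [-20, 0, 0, 0, 0, 0, 0],
    [-25, 0, 0, 0, 0, 0, 0],
    [-29, 0, 0, 0, 0, 0, 0],
    [-32, 0, 0, 0, 0, 0, 0],
    [-34, 0, 0, 0, 0, 0, 0],
  ],
)

```text
time_s: 12.55
tool_pos: [0.6781, 0.1121, 0.209]
tool_rot: [3.13, -0.165, -0.006]
ft_force: [0.6, -0.1, 1.0]
finger_gap: 0.0015
```

```bash
python3 - <<'E'
from h import *
trows((.06,0,.225,1.571))
c=manip.capture("top");save(c,"pics/t6.png");c2=manip.capture("scene");save(c2,"pics/s6.png")
f=lambda i,k:cv2.resize(np.clip(i.astype(float)*2,0,255).astype(np.uint8),None,fx=k,fy=k,interpolation=cv2.INTER_CUBIC)
cv2.imwrite("pics/c6.png",np.hstack([f(cv2.imread("pics/t6.png")[95:195,225:280],5),f(cv2.imread("pics/s6.png")[90:190,235:325],5)]))
E
```

```text
t 12.55 TIP 90.2 -0.5 228.0 1.574 F [ 0.6 -0.1  1. ] q [-0.01  0.45  1.22 -0.01  1.48  1.67]
(0.06, 0, 0.225, 1.571) [-30   0   3] [ 0.01  0.   -0.  ]
```

View pics/c6.png

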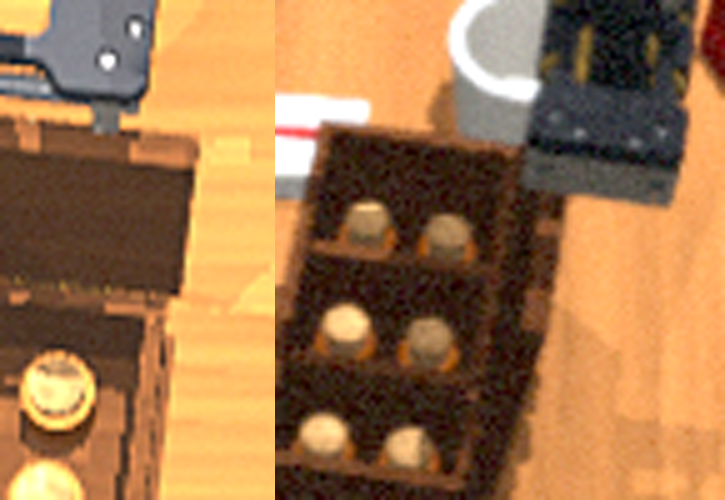

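send_rows(
  targets=[
    [-4, 0, 1, 0, 0, 0, 0],
    [-8, 0, 1, 0, 0, 0, 0],
    [-12, 0, 1, 0, 0, 0, 0],
    [-16, 0, 1, 0, 0, 0, 0],
    [-20, 0, 1, 0, 0, 0, 0],
    [-24, 0, 1, 0, 0, 0, 0],
    [-28, 0, 1, 0, 0, 0, 0],
    [-31, 0, 1, 0, 0, 0, 0],
  ],
)

```text
time_s: 13.45
tool_pos: [0.6474, 0.1153, 0.2084]
tool_rot: [3.13, -0.165, -0.005]
ft_force: [1.6, 0.1, 0.9]
finger_gap: 0.0003
```

```bash
cat >> h.py <<'E'
def look(k):
    c=manip.capture("top");save(c,f"pics/t{k}.png")
    f=lambda i,m:cv2.resize(np.clip(i.astype(float)*2,0,255).astype(np.uint8),None,fx=m,fy=m,interpolation=cv2.INTER_CUBIC)
    cv2.imwrite(f"pics/c{k}.png",f(cv2.imread(f"pics/t{k}.png")[90:260,100:290],4))
    trows()
E
python3 - <<'E'
from h import *
look(7)
t=manip
E
```

```text
t 13.5 TIP 58.9 -0.3 227.3 1.574 F [-0.4 -0.3  0.1] q [-0.    0.37  1.32 -0.01  1.45  1.67]
```

View pics/c7.png

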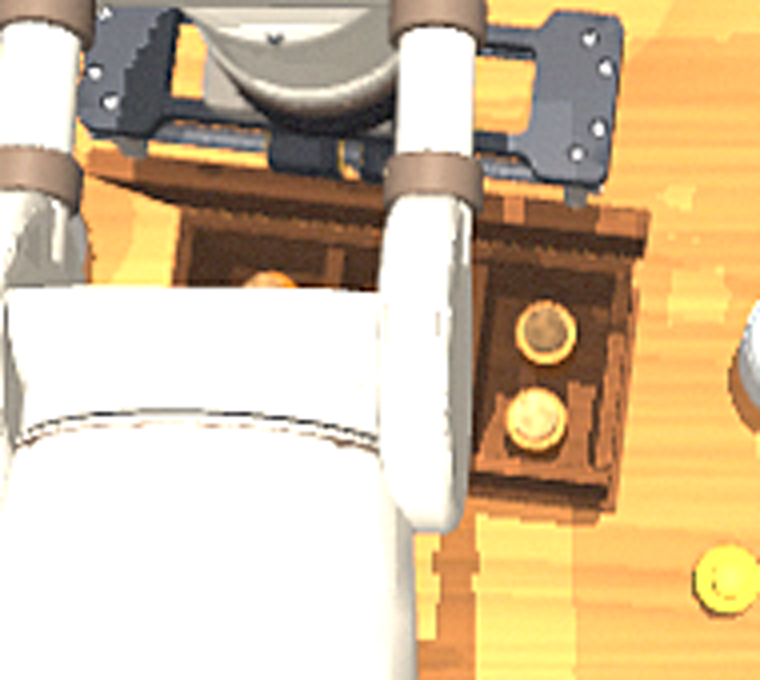

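```bash
python3 - <<'E'
from h import *
import pickle
t=pickle.load(open("top0.pkl","rb"))
for th in np.arange(1.5,-.01,-.1):
    print(round(th,2),proj(t,casepts(.5885,.1218,-.102,th)[6:10]).round(0).astype(int).tolist())
E
```

```text
1.5 [[123, 127], [124, 119], [264, 142], [264, 135]]
1.4 [[122, 136], [123, 128], [263, 151], [263, 143]]
1.3 [[121, 144], [122, 137], [262, 160], [263, 152]]
1.2 [[121, 153], [121, 146], [261, 168], [262, 161]]
1.1 [[121, 162], [121, 155], [260, 177], [261, 170]]
1.0 [[121, 170], [121, 163], [259, 185], [260, 178]]
0.9 [[121, 178], [121, 172], [258, 193], [259, 187]]
0.8 [[122, 185], [121, 179], [257, 200], [258, 194]]
0.7 [[123, 192], [122, 186], [257, 206], [257, 201]]
0.6 [[124, 197], [123, 193], [256, 212], [256, 207]]
0.5 [[125, 202], [124, 199], [255, 217], [256, 213]]
0.4 [[126, 207], [125, 204], [255, 221], [255, 218]]
0.3 [[128, 210], [126, 208], [254, 224], [255, 221]]
0.2 [[129, 213], [128, 211], [254, 226], [254, 225]]
0.1 [[131, 214], [130, 213], [254, 228], [254, 227]]
-0.0 [[133, 215], [131, 215], [254, 229], [254, 228]]
```

send_rows(
  targets=[
    [6, 0, -18, 0, 0, 0, 0],
    [8, 0, -52, 0, 0, 0, 0],
    [-8, 0, -74, 0, 0, 0, 0],
    [-45, 0, -77, 0, 0.04, 0, 0],
    [-88, 0, -77, 0, 0.13, 0, 0],
    [-125, 0, -77, 0, 0.27, 0, 0],
    [-154, 0, -69, 0, 0.42, 0, 0],
    [-172, 0, -55, 0, 0.57, 0, 0],
  ],
)

```text
time_s: 14.3
tool_pos: [0.4769, 0.1339, 0.2657]
tool_rot: [2.994, -0.156, 0.82]
ft_force: [-0.2, 0.0, 1.6]
finger_gap: 0.0004
```

```bash
python3 - <<'E'
from h import *
look(8)
trows((-.125,0,.265,.95),cat(.75,.9,.02,.003),cat(.7,.9))
E
```

```text
t 14.35 TIP -138.4 -1.0 260.4 1.057 F [ -5.5  -1.4 -15.2] q [ 0.11 -0.56  2.2  -0.14  1.    1.83]
t 14.35 TIP -138.4 -1.0 260.4 1.057 F [ -5.5  -1.4 -15.2] q [ 0.11 -0.56  2.2  -0.14  1.    1.83]
(-0.125, 0, 0.265, 0.95) [16 -1  3] [0.01 0.11 0.01]
(-0.0488, 0, 0.1851, 0.9) [ 44  -2 109] [0.01 0.16 0.01]
(-0.0513, 0, 0.1815, 0.9) [ 40  -2 111] [0.01 0.16 0.01]
```

View pics/c8.png

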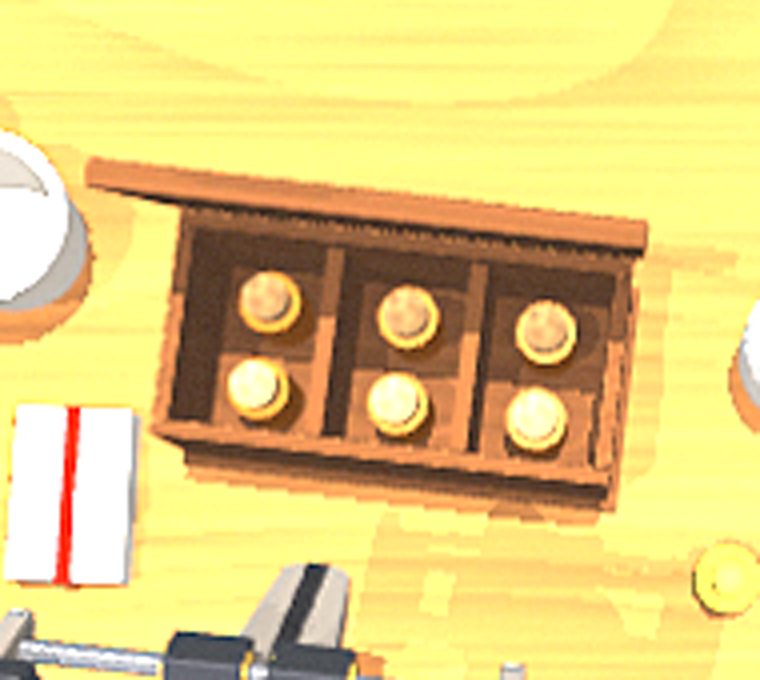

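send_rows(
  targets=[
    [14, -1, 5, 0, 0.06, 0, 0],
    [20, -1, 20, 0, 0.12, 0, 0],
    [27, -1, 42, 0, 0.15, 0, 0],
    [34, -2, 65, 0, 0.16, 0, 0],
    [39, -2, 85, 0, 0.16, 0, 0],
    [42, -2, 98, 0, 0.16, 0, 0],
    [44, -2, 106, 0, 0.16, 0, 0],
    [44, -2, 109, 0, 0.16, 0, 0],
  ],
)

```text
time_s: 15.15
tool_pos: [0.5691, 0.1252, 0.1903]
tool_rot: [2.916, -0.151, 1.036]
ft_force: [-0.2, 1.2, 0.7]
finger_gap: 0.0005
```

```bash
python3 - <<'E'
from h import *
look(9)
trows(cat(.75,.9,.02,.003),cat(.7,.9),cat(.65,.9),cat(.6,.9))
E
```

```text
t 15.2 TIP -31.7 1.5 205.2 0.887 F [-0.9  0.3 -0.4] q [ 0.08 -0.28  2.19 -0.23  0.58  1.91]
t 15.2 TIP -31.7 1.5 205.2 0.887 F [-0.9  0.3 -0.4] q [ 0.08 -0.28  2.19 -0.23  0.58  1.91]
(-0.0488, 0, 0.1851, 0.9) [-26   1   5] [ 0.01 -0.01  0.  ]
(-0.0513, 0, 0.1815, 0.9) [-30   1   6] [ 0.01 -0.01  0.  ]
(-0.0558, 0, 0.1759, 0.9) [-37   1   7] [ 0.01 -0.01  0.  ]
(-0.0601, 0, 0.17, 0.9) [-45   1   9] [ 0.01 -0.01  0.  ]
```

View pics/c9.png

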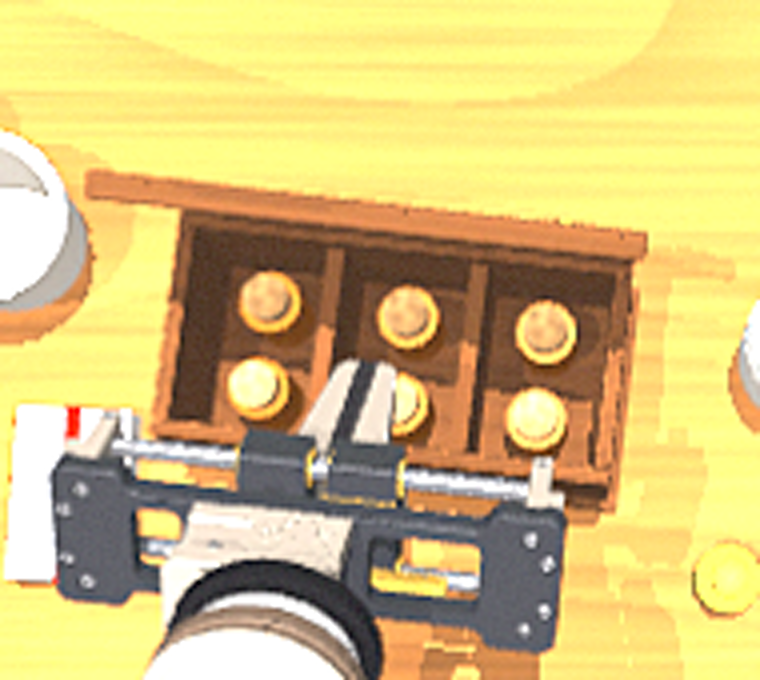

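send_rows(
  targets=[
    [-7, 0, 1, 0, 0, 0, 0],
    [-14, 1, 3, 0, 0, 0, 0],
    [-20, 1, 4, 0, -0.01, 0, 0],
    [-26, 1, 5, 0, -0.01, 0, 0],
    [-26, 1, 5, 0, -0.01, 0, 0],
    [-26, 1, 5, 0, -0.01, 0, 0],
    [-26, 1, 5, 0, -0.01, 0, 0],
    [-26, 1, 5, 0, -0.01, 0, 0],
  ],
)

```text
time_s: 16.0
tool_pos: [0.5527, 0.1261, 0.1717]
tool_rot: [2.921, -0.151, 1.027]
ft_force: [-0.1, 0.1, -0.3]
finger_gap: 0.0007
```

```bash
python3 - <<'E'
from h import *
look(10)
trows(cat(.75,.9,.02,.003),cat(.7,.9),cat(.65,.9),cat(.6,.9))
E
```

```text
t 16.05 TIP -48.0 0.6 186.4 0.895 F [-0.2  0.2 -0.2] q [ 0.09 -0.3   2.24 -0.24  0.55  1.92]
t 16.05 TIP -48.0 0.6 186.4 0.895 F [-0.2  0.2 -0.2] q [ 0.09 -0.3   2.24 -0.24  0.55  1.92]
(-0.0488, 0, 0.1851, 0.9) [-2  1  1] [ 0.01 -0.01  0.  ]
(-0.0513, 0, 0.1815, 0.9) [-6  1  2] [ 0.01 -0.01  0.  ]
(-0.0558, 0, 0.1759, 0.9) [-13   1   3] [ 0.01 -0.01  0.  ]
(-0.0601, 0, 0.17, 0.9) [-20   1   5] [ 0.01 -0.01  0.  ]
```

View pics/c10.png

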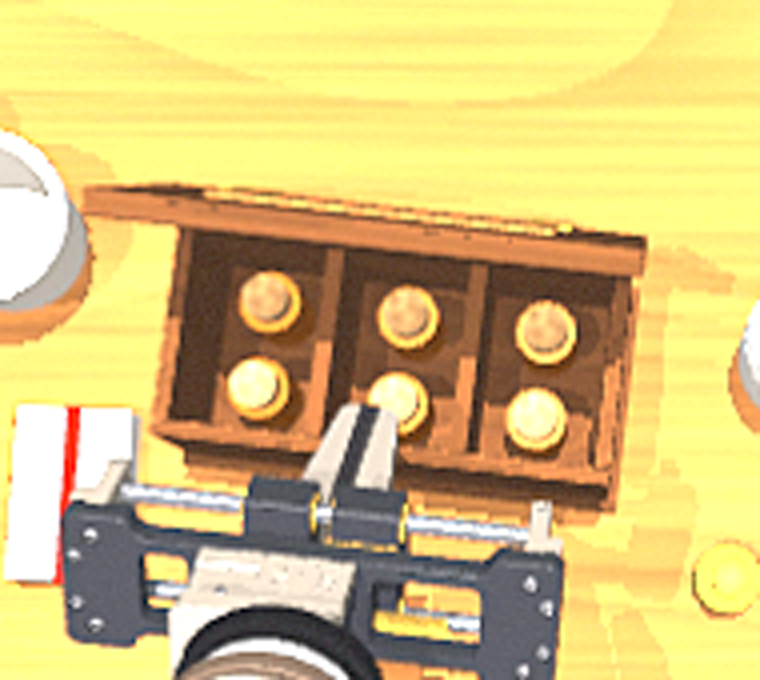

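send_rows(
  targets=[
    [0, 0, 0, 0, 0, 0, 0],
    [0, 0, 0, 0, 0, 0, 0],
    [0, 0, 0, 0, 0, 0, 0],
    [0, 0, 0, 0, 0, 0, 0],
    [0, 0, 0, 0, 0, 0, 0],
    [0, 0, 0, 0, 0, 0, 0],
    [0, 0, 0, 0, 0, 0, 0],
    [0, 0, 0, 0, 0, 0, 0],
  ],
)

```text
time_s: 16.85
tool_pos: [0.5524, 0.1261, 0.1713]
tool_rot: [2.921, -0.151, 1.026]
ft_force: [-0.2, 0.7, 0.2]
finger_gap: 0.0006
```

```bash
python3 - <<'E'
from h import *
look(11)
E
```

```text
t 16.9 TIP -48.2 0.6 186.1 0.895 F [-0.1  0.5  0.3] q [ 0.09 -0.3   2.24 -0.24  0.55  1.92]
```

View pics/c11.png

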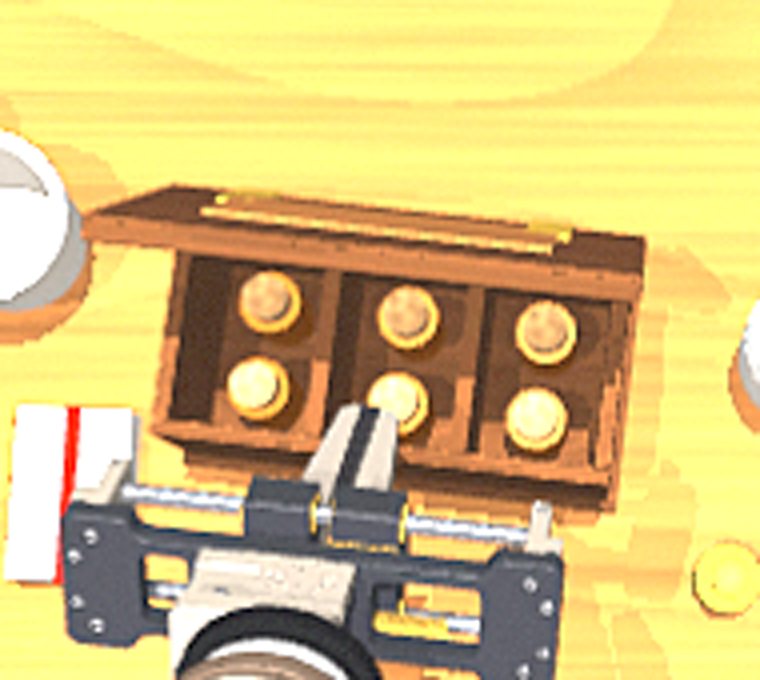

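send_rows(
  targets=[
    [0, 0, 0, 0, 0, 0, 0],
    [0, 0, 0, 0, 0, 0, 0],
    [0, 0, 0, 0, 0, 0, 0],
    [0, 0, 0, 0, 0, 0, 0],
    [0, 0, 0, 0, 0, 0, 0],
    [0, 0, 0, 0, 0, 0, 0],
    [0, 0, 0, 0, 0, 0, 0],
    [0, 0, 0, 0, 0, 0, 0],
  ],
)

```text
time_s: 17.7
tool_pos: [0.5524, 0.1261, 0.1713]
tool_rot: [2.921, -0.151, 1.026]
ft_force: [-0.5, -0.9, -0.7]
finger_gap: 0.0003
```

```bash
python3 - <<'E'
from h import *
look(12)
E
```

```text
t 17.75 TIP -48.2 0.6 186.1 0.895 F [ 0.6 -0.2 -1.2] q [ 0.09 -0.3   2.24 -0.24  0.55  1.92]
```

View pics/c12.png

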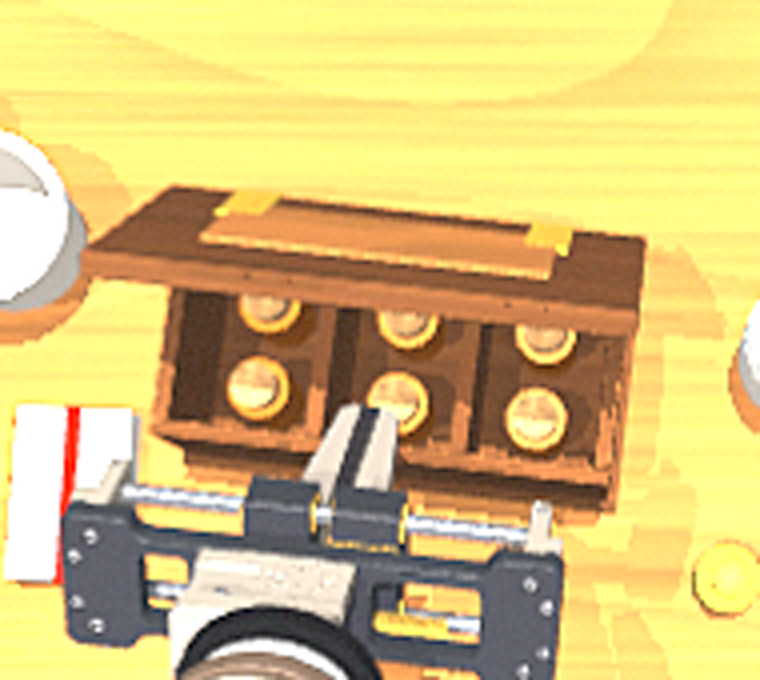

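send_rows(
  targets=[
    [0, 0, 0, 0, 0, 0, 0],
    [0, 0, 0, 0, 0, 0, 0],
    [0, 0, 0, 0, 0, 0, 0],
    [0, 0, 0, 0, 0, 0, 0],
    [0, 0, 0, 0, 0, 0, 0],
    [0, 0, 0, 0, 0, 0, 0],
    [0, 0, 0, 0, 0, 0, 0],
    [0, 0, 0, 0, 0, 0, 0],
  ],
)

```text
time_s: 18.55
tool_pos: [0.5524, 0.1261, 0.1713]
tool_rot: [2.921, -0.151, 1.026]
ft_force: [-0.6, -0.7, 0.8]
finger_gap: 0.0007
```

```bash
python3 - <<'E'
from h import *
look(13)
trows(cat(.75,.9),cat(.7,.9),cat(.65,.9),cat(.6,.9))
E
```

```text
t 18.6 TIP -48.2 0.6 186.1 0.895 F [ 1.  -0.3 -0.8] q [ 0.09 -0.3   2.24 -0.24  0.55  1.92]
t 18.6 TIP -48.2 0.6 186.1 0.895 F [ 1.  -0.3 -0.8] q [ 0.09 -0.3   2.24 -0.24  0.55  1.92]
(-0.0465, 0, 0.187, 0.9) [2 1 0] [ 0.01 -0.    0.  ]
(-0.0513, 0, 0.1815, 0.9) [-5  1  2] [ 0.01 -0.    0.  ]
(-0.0558, 0, 0.1759, 0.9) [-12   1   3] [ 0.01 -0.    0.  ]
(-0.0601, 0, 0.17, 0.9) [-19   0   5] [ 0.01 -0.    0.  ]
```

View pics/c13.png

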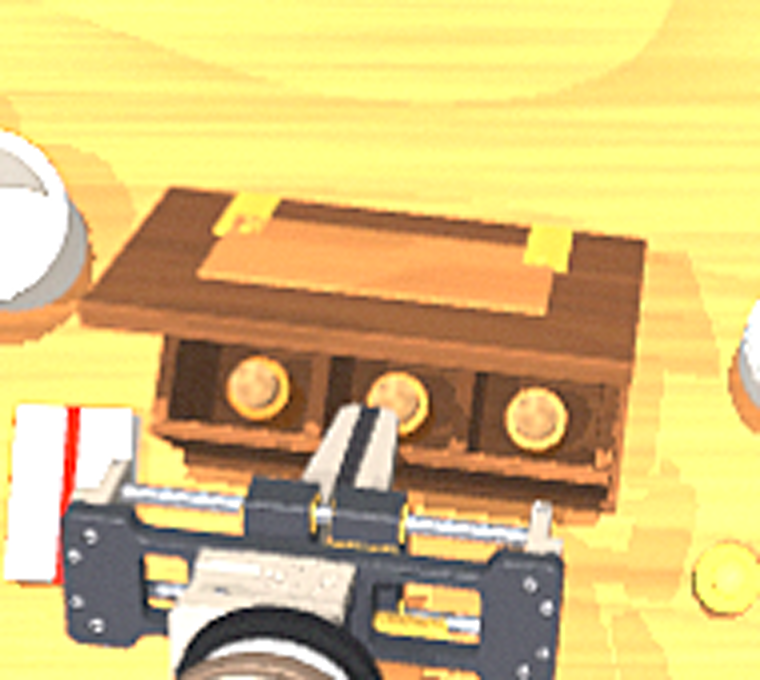

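send_rows(
  targets=[
    [0, 0, 0, 0, 0, 0, 0],
    [0, 0, 0, 0, 0, 0, 0],
    [0, 0, 0, 0, 0, 0, 0],
    [0, 0, 0, 0, 0, 0, 0],
    [-1, 0, 0, 0, 0, 0, 0],
    [-2, 0, 1, 0, 0, 0, 0],
    [-3, 0, 1, 0, 0, 0, 0],
    [-5, 0, 2, 0, 0, 0, 0],
  ],
)

```text
time_s: 19.4
tool_pos: [0.5498, 0.1263, 0.1667]
tool_rot: [2.921, -0.151, 1.026]
ft_force: [-0.3, -0.1, -0.0]
finger_gap: 0.0003
```

```bash
python3 - <<'E'
from h import *
look(14)
trows(*[cat(x,.9) for x in(.7,.65,.6,.55,.5)])
E
```

```text
t 19.45 TIP -51.3 0.5 180.8 0.896 F [-0.1 -0.  -0.5] q [ 0.09 -0.3   2.25 -0.25  0.54  1.93]
t 19.45 TIP -51.3 0.5 180.8 0.896 F [-0.1 -0.  -0.5] q [ 0.09 -0.3   2.25 -0.25  0.54  1.93]
(-0.0513, 0, 0.1815, 0.9) [ 0  1 -1] [ 0.01 -0.    0.  ]
(-0.0558, 0, 0.1759, 0.9) [-7  1  1] [ 0.01 -0.    0.  ]
(-0.0601, 0, 0.17, 0.9) [-14   0   3] [ 0.01 -0.    0.  ]
(-0.064, 0, 0.1639, 0.9) [-21   0   5] [ 0.01 -0.    0.  ]
(-0.0677, 0, 0.1576, 0.9) [-27   0   8] [ 0.01 -0.    0.  ]
```

View pics/c14.png

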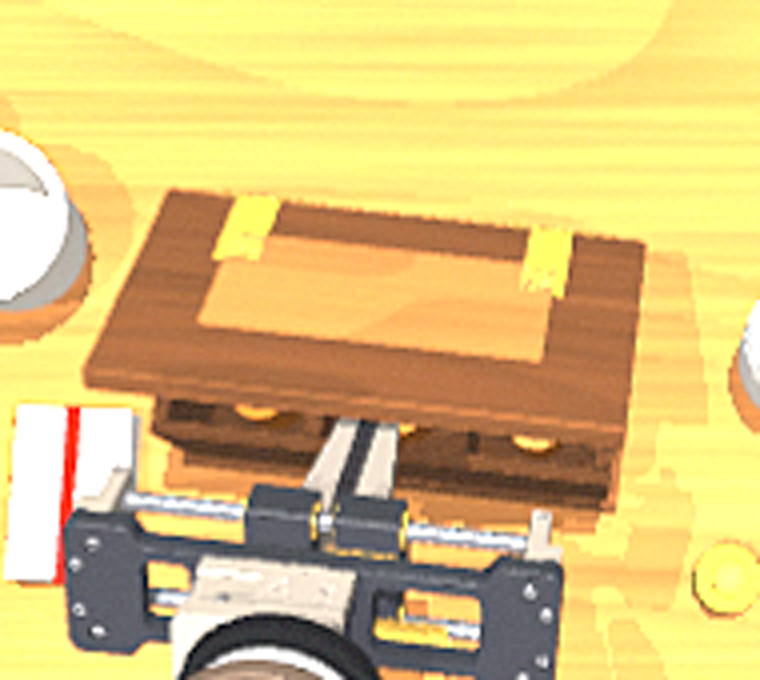

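send_rows(
  targets=[
    [-1, 0, 0, 0, 0, 0, 0],
    [-2, 0, 0, 0, 0, 0, 0],
    [-3, 0, 0, 0, 0, 0, 0],
    [-4, 0, 0, 0, 0, 0, 0],
    [-5, 0, 1, 0, 0, 0, 0],
    [-6, 0, 1, 0, 0, 0, 0],
    [-7, 0, 1, 0, 0, 0, 0],
    [-9, 0, 1, 0, 0, 0, 0],
  ],
)

```text
time_s: 20.25
tool_pos: [0.5434, 0.1269, 0.1602]
tool_rot: [2.921, -0.151, 1.026]
ft_force: [-0.6, 0.5, -0.3]
finger_gap: 0.0005
```

```bash
python3 - <<'E'
from h import *
look(15)
trows(*[cat(x,.9) for x in(.6,.55,.5,.45)])
E
```

```text
t 20.3 TIP -57.7 0.5 174.6 0.896 F [-0.3  0.2 -1.6] q [ 0.09 -0.31  2.27 -0.26  0.53  1.94]
t 20.3 TIP -57.7 0.5 174.6 0.896 F [-0.3  0.2 -1.6] q [ 0.09 -0.31  2.27 -0.26  0.53  1.94]
(-0.0601, 0, 0.17, 0.9) [-5  0  2] [ 0.01 -0.    0.  ]
(-0.064, 0, 0.1639, 0.9) [-12   0   4] [ 0.01 -0.    0.  ]
(-0.0677, 0, 0.1576, 0.9) [-19   0   7] [ 0.01 -0.    0.  ]
(-0.071, 0, 0.1512, 0.9) [-25   0  10] [ 0.01 -0.    0.  ]
```

View pics/c15.png

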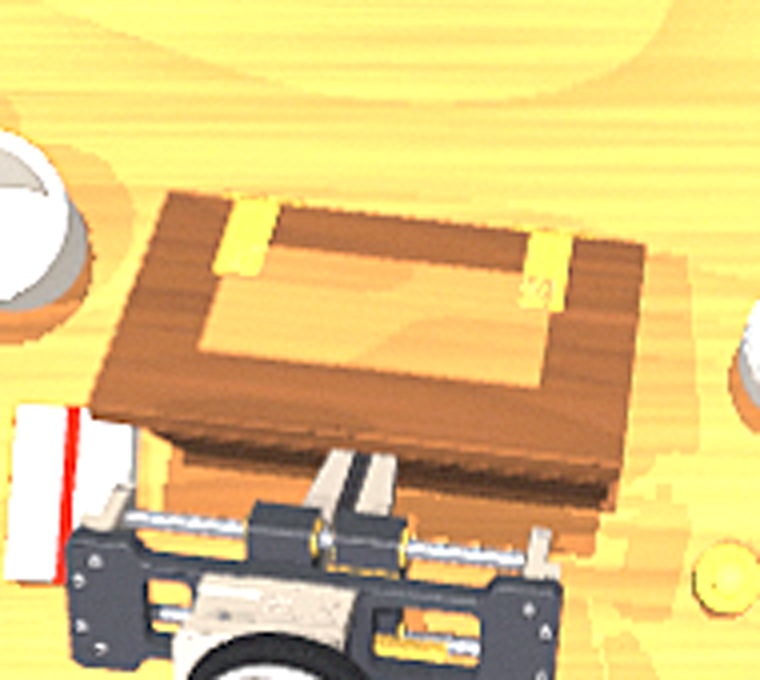

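send_rows(
  targets=[
    [0, 0, 0, 0, 0, 0, 0],
    [0, 0, 0, 0, 0, 0, 0],
    [0, 0, 0, 0, 0, 0, 0],
    [0, 0, 0, 0, 0, 0, 0],
    [0, 0, 0, 0, 0, 0, 0],
    [0, 0, 0, 0, 0, 0, 0],
    [-1, 0, 0, 0, 0, 0, 0],
    [-2, 0, 0, 0, 0, 0, 0],
  ],
)

```text
time_s: 21.1
tool_pos: [0.5419, 0.1271, 0.159]
tool_rot: [2.921, -0.151, 1.026]
ft_force: [0.2, -0.1, -1.5]
finger_gap: 0.0007
```

```bash
python3 - <<'E'
from h import *
look(16)
trows(*[cat(x,.9) for x in(.6,.55,.5,.45)])
c=manip.capture("scene");save(c,"pics/s16.png");cv2.imwrite("pics/s16c.png",cv2.resize(np.clip(cv2.imread("pics/s16.png")[80:220,170:320].astype(float)*2,0,255).astype(np.uint8),None,fx=4,fy=4,interpolation=cv2.INTER_CUBIC))
E
```

```text
t 21.15 TIP -59.0 0.5 173.6 0.895 F [-0.1  0.2 -1.2] q [ 0.09 -0.31  2.27 -0.26  0.53  1.95]
t 21.15 TIP -59.0 0.5 173.6 0.895 F [-0.1  0.2 -1.2] q [ 0.09 -0.31  2.27 -0.26  0.53  1.95]
(-0.0601, 0, 0.17, 0.9) [-3  1  2] [ 0.01 -0.    0.  ]
(-0.064, 0, 0.1639, 0.9) [-10   0   4] [ 0.01 -0.    0.  ]
(-0.0677, 0, 0.1576, 0.9) [-17   0   7] [ 0.01 -0.    0.  ]
(-0.071, 0, 0.1512, 0.9) [-23   0  10] [ 0.01 -0.    0.  ]
```

View pics/c16.png

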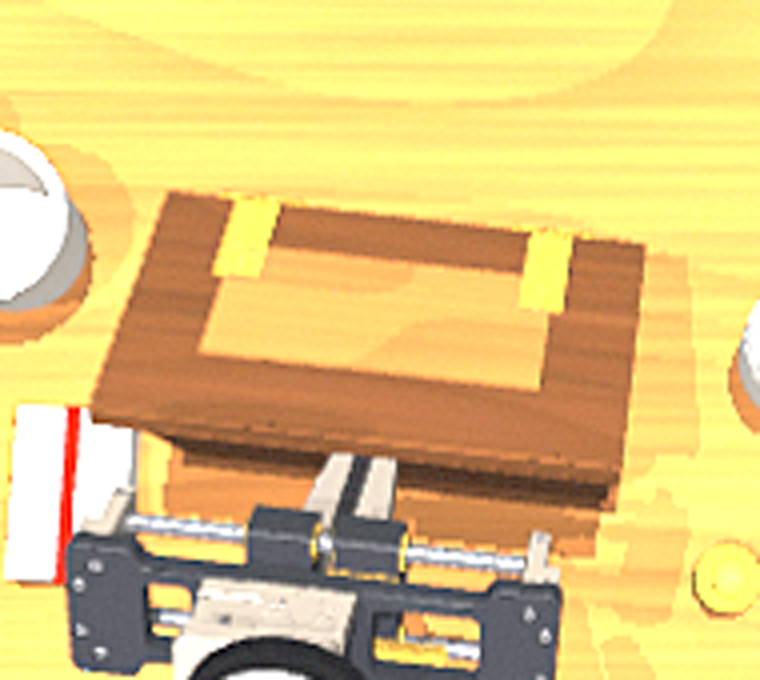

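View pics/s16c.png

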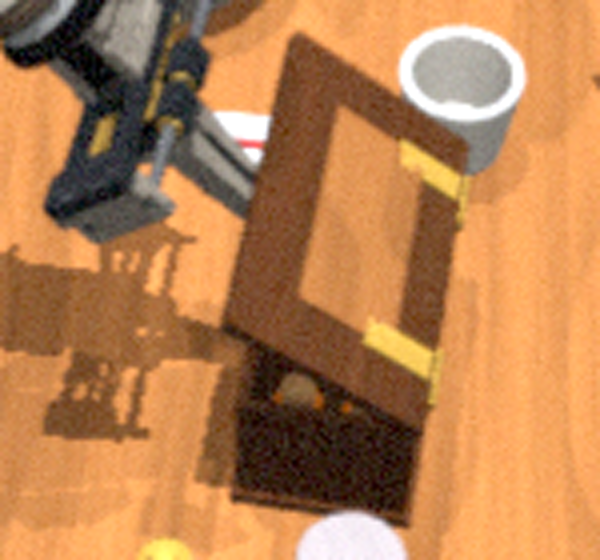

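send_rows(
  targets=[
    [-2, 0, 1, 0, 0, 0, 0],
    [-4, 0, 1, 0, 0, 0, 0],
    [-6, 0, 2, 0, 0, 0, 0],
    [-8, 0, 3, 0, 0, 0, 0],
    [-10, 0, 4, 0, 0, 0, 0],
    [-12, 0, 5, 0, 0, 0, 0],
    [-14, 0, 6, 0, 0, 0, 0],
    [-16, 0, 7, 0, 0, 0, 0],
  ],
)

```text
time_s: 22.0
tool_pos: [0.5336, 0.1279, 0.1432]
tool_rot: [2.921, -0.151, 1.025]
ft_force: [-2.9, -0.3, -0.2]
finger_gap: 0.0004
```

```bash
python3 - <<'E'
from h import *
trows(*[cat(x,.9) for x in(.5,.45,.4,.35)])
E
```

```text
t 22.0 TIP -67.1 0.4 158.0 0.895 F [-2.9 -0.3 -0.2] q [ 0.1  -0.31  2.3  -0.28  0.5   1.97]
(-0.0677, 0, 0.1576, 0.9) [-1  0  0] [ 0.01 -0.    0.  ]
(-0.071, 0, 0.1512, 0.9) [-7  0  3] [ 0.01 -0.    0.  ]
(-0.074, 0, 0.1446, 0.9) [-14   0   6] [ 0.01 -0.    0.  ]
(-0.0766, 0, 0.1378, 0.9) [-20   0  10] [ 0.01 -0.    0.  ]
```

send_rows(
  targets=[
    [-2, 0, 1, 0, 0, 0, 0],
    [-4, 0, 1, 0, 0, 0, 0],
    [-6, 0, 2, 0, 0, 0, 0],
    [-8, 0, 3, 0, 0, 0, 0],
    [-9, 0, 4, 0, 0, 0, 0],
    [-11, 0, 5, 0, 0, 0, 0],
    [-13, 0, 6, 0, 0, 0, 0],
    [-14, 0, 6, 0, 0, 0, 0],
  ],
)

```text
time_s: 22.8
tool_pos: [0.5264, 0.1285, 0.1297]
tool_rot: [2.921, -0.151, 1.025]
ft_force: [-0.2, -0.8, -1.0]
finger_gap: 0.0002
```

```bash
python3 - <<'E'
from h import *
look(17)
trows(*[cat(x,.9) for x in(.4,.35,.3,.25)])
E
```

```text
t 22.85 TIP -74.4 0.3 144.4 0.896 F [-1.5  0.1 -1.7] q [ 0.1  -0.31  2.33 -0.3   0.47  2.  ]
t 22.85 TIP -74.4 0.3 144.4 0.896 F [-1.5  0.1 -1.7] q [ 0.1  -0.31  2.33 -0.3   0.47  2.  ]
(-0.074, 0, 0.1446, 0.9) [0 0 0] [ 0.01 -0.    0.  ]
(-0.0766, 0, 0.1378, 0.9) [-6  0  4] [ 0.01 -0.    0.  ]
(-0.0789, 0, 0.131, 0.9) [-12   0   8] [ 0.01 -0.    0.  ]
(-0.0809, 0, 0.124, 0.9) [-18   0  12] [ 0.01 -0.    0.  ]
```

View pics/c17.png

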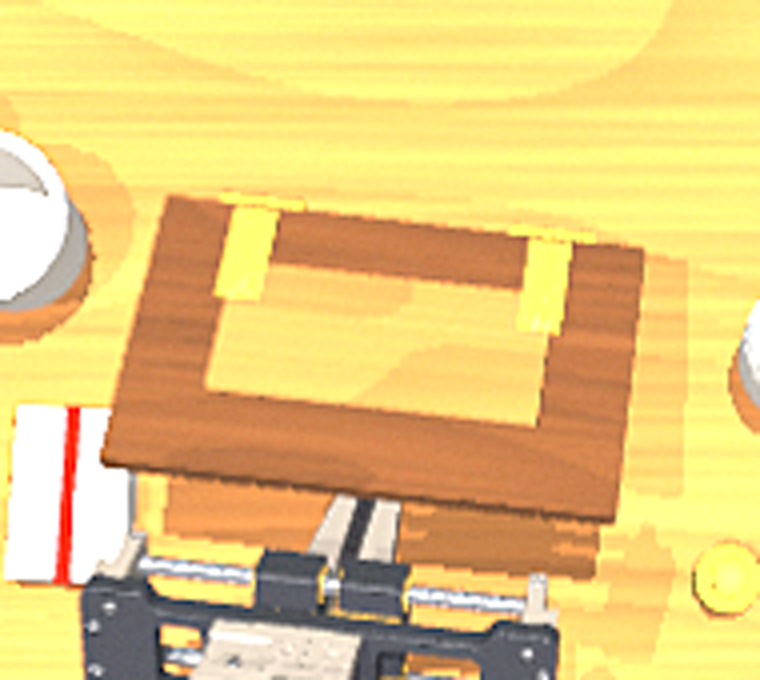

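send_rows(
  targets=[
    [-2, 0, 1, 0, 0, 0, 0],
    [-3, 0, 2, 0, 0, 0, 0],
    [-5, 0, 3, 0, 0, 0, 0],
    [-6, 0, 4, 0, 0, 0, 0],
    [-8, 0, 5, 0, 0, 0, 0],
    [-9, 0, 6, 0, 0, 0, 0],
    [-11, 0, 7, 0, 0, 0, 0],
    [-12, 0, 8, 0, 0, 0, 0],
  ],
)

```text
time_s: 23.65
tool_pos: [0.5221, 0.1289, 0.116]
tool_rot: [2.921, -0.151, 1.025]
ft_force: [-3.9, 0.3, -0.2]
finger_gap: 0.0005
```

```bash
python3 - <<'E'
from h import *
trows(*[cat(x,.9) for x in(.3,.25,.2,.15)])
E
```

```text
t 23.65 TIP -78.7 0.3 130.8 0.895 F [-3.9  0.3 -0.2] q [ 0.1  -0.29  2.35 -0.33  0.44  2.03]
(-0.0789, 0, 0.131, 0.9) [0 0 0] [ 0.01 -0.    0.  ]
(-0.0809, 0, 0.124, 0.9) [-6  0  4] [ 0.01 -0.    0.  ]
(-0.0825, 0, 0.1169, 0.9) [-12   0   8] [ 0.01 -0.    0.  ]
(-0.0838, 0, 0.1098, 0.9) [-17   0  13] [ 0.01 -0.    0.  ]
```

send_rows(
  targets=[
    [-1, 0, 1, 0, 0, 0, 0],
    [-3, 0, 2, 0, 0, 0, 0],
    [-4, 0, 3, 0, 0, 0, 0],
    [-6, 0, 4, 0, 0, 0, 0],
    [-7, 0, 5, 0, 0, 0, 0],
    [-9, 0, 6, 0, 0, 0, 0],
    [-10, 0, 7, 0, 0, 0, 0],
    [-12, 0, 8, 0, 0, 0, 0],
  ],
)

```text
time_s: 24.45
tool_pos: [0.5183, 0.1292, 0.1028]
tool_rot: [2.921, -0.151, 1.027]
ft_force: [-0.4, -0.3, -0.9]
finger_gap: 0.0001
```

```bash
python3 - <<'E'
from h import *
trows(*[cat(x,.9) for x in(.2,.15,.1,.05,0)])
E
```

```text
t 24.45 TIP -82.5 0.2 117.6 0.894 F [-0.4 -0.3 -0.9] q [ 0.11 -0.27  2.37 -0.36  0.4   2.06]
(-0.0825, 0, 0.1169, 0.9) [-1  0  1] [ 0.01 -0.01  0.  ]
(-0.0838, 0, 0.1098, 0.9) [-6  0  5] [ 0.01 -0.01  0.  ]
(-0.0847, 0, 0.1026, 0.9) [-11   0  10] [ 0.01 -0.01  0.  ]
(-0.0852, 0, 0.0954, 0.9) [-16   0  16] [ 0.01 -0.01  0.  ]
(-0.0854, 0, 0.0881, 0.9) [-21   0  21] [ 0.01 -0.01  0.  ]
```

send_rows(
  targets=[
    [-1, 0, 1, 0, 0, 0, 0],
    [-2, 0, 2, 0, 0, 0, 0],
    [-4, 0, 3, 0, 0, 0, 0],
    [-5, 0, 4, 0, 0, 0, 0],
    [-6, 0, 5, 0, 0, 0, 0],
    [-7, 0, 6, 0, 0, 0, 0],
    [-9, 0, 8, 0, 0, 0, 0],
    [-10, 0, 9, 0, 0, 0, 0],
  ],
)

```text
time_s: 25.25
tool_pos: [0.5156, 0.1294, 0.0888]
tool_rot: [2.921, -0.151, 1.025]
ft_force: [-0.3, 0.4, -0.4]
finger_gap: 0.0008
```

```bash
python3 - <<'E'
from h import *
look(18)
trows(*[cat(x,.9) for x in(.1,.05,0)])
c=manip.capture("scene");save(c,"pics/s18.png");cv2.imwrite("pics/s18c.png",cv2.resize(np.clip(cv2.imread("pics/s18.png")[80:220,170:320].astype(float)*2,0,255).astype(np.uint8),None,fx=4,fy=4,interpolation=cv2.INTER_CUBIC))
E
```

```text
t 25.3 TIP -85.4 0.1 103.4 0.896 F [-0.5  0.7 -1.7] q [ 0.11 -0.25  2.38 -0.39  0.37  2.1 ]
t 25.3 TIP -85.4 0.1 103.4 0.896 F [-0.5  0.7 -1.7] q [ 0.11 -0.25  2.38 -0.39  0.37  2.1 ]
(-0.0847, 0, 0.1026, 0.9) [0 0 1] [ 0.01 -0.    0.  ]
(-0.0852, 0, 0.0954, 0.9) [-5  0  6] [ 0.01 -0.    0.  ]
(-0.0854, 0, 0.0881, 0.9) [-10   0  12] [ 0.01 -0.    0.  ]
```

View pics/s18c.png

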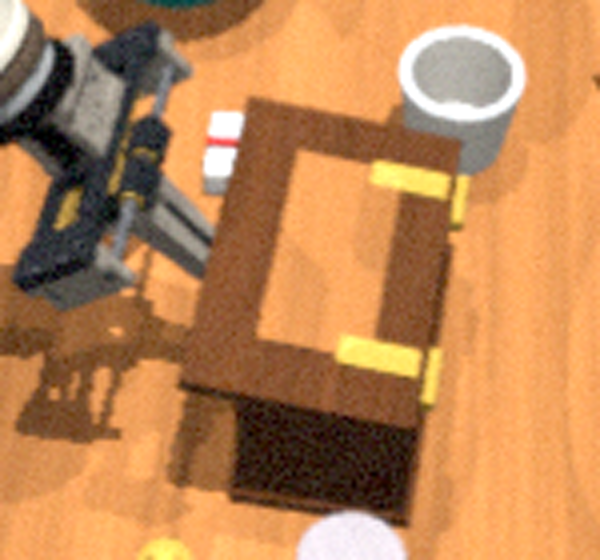

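send_rows(
  targets=[
    [-1, 0, 1, 0, 0, 0, 0],
    [-1, 0, 2, 0, 0, 0, 0],
    [-2, 0, 2, 0, 0, 0, 0],
    [-2, 0, 3, 0, 0, 0, 0],
    [-3, 0, 4, 0, 0, 0, 0],
    [-4, 0, 4, 0, 0, 0, 0],
    [-4, 0, 5, 0, 0, 0, 0],
    [-5, 0, 6, 0, 0, 0, 0],
  ],
)

```text
time_s: 26.15
tool_pos: [0.5152, 0.1293, 0.081]
tool_rot: [2.922, -0.151, 1.024]
ft_force: [-4.8, 1.3, -0.7]
finger_gap: 0.0002
```

send_rows(
  targets=[
    [-1, 0, 1, 0, 0, 0, 0],
    [-1, 0, 1, 0, 0, 0, 0],
    [-2, 0, 2, 0, 0, 0, 0],
    [-2, 0, 3, 0, 0, 0, 0],
    [-3, 0, 3, 0, 0, 0, 0],
    [-4, 0, 4, 0, 0, 0, 0],
    [-4, 0, 5, 0, 0, 0, 0],
    [-5, 0, 5, 0, 0, 0, 0],
  ],
)

```text
time_s: 26.95
tool_pos: [0.5149, 0.1294, 0.0743]
tool_rot: [2.921, -0.15, 1.026]
ft_force: [-2.0, 0.8, -1.5]
finger_gap: 0.0003
```

```bash
python3 - <<'E'
from h import *
look(19)
trows(*[cat(x,.9) for x in(.0,-.02,-.04)])
E
```

```text
t 27.0 TIP -85.8 0.0 89.2 0.895 F [-2.9  1.1 -1.3] q [ 0.11 -0.21  2.39 -0.44  0.33  2.16]
t 27.0 TIP -85.8 0.0 89.2 0.895 F [-2.9  1.1 -1.3] q [ 0.11 -0.21  2.39 -0.44  0.33  2.16]
(-0.0854, 0, 0.0881, 0.9) [0 0 1] [ 0.01 -0.01  0.  ]
(-0.0854, 0, 0.0852, 0.9) [-2  0  3] [ 0.01 -0.01  0.  ]
(-0.0853, 0, 0.0823, 0.9) [-4  0  6] [ 0.01 -0.01  0.  ]
```

View pics/c19.png

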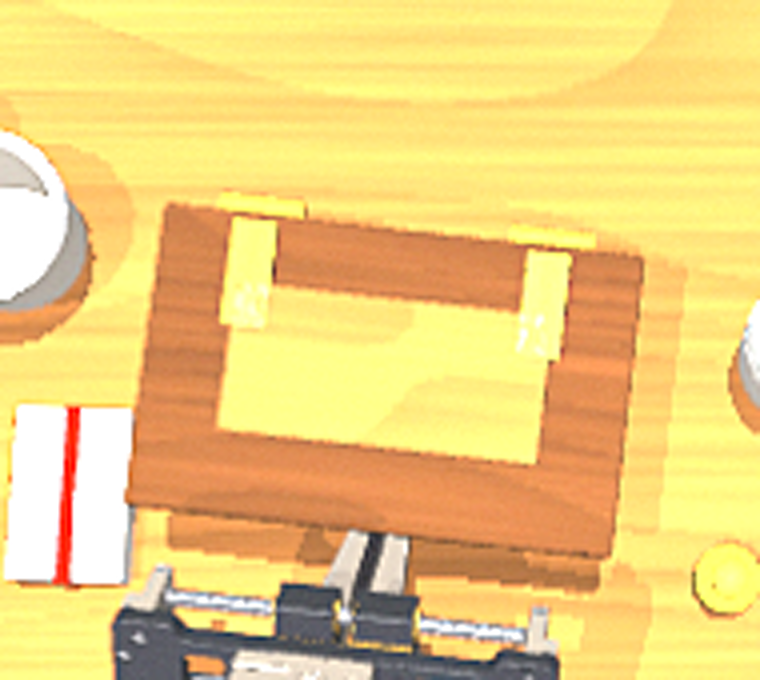

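send_rows(
  targets=[
    [0, 0, 1, 0, 0, 0, 0],
    [-1, 0, 1, 0, 0, 0, 0],
    [-1, 0, 2, 0, 0, 0, 0],
    [-2, 0, 2, 0, 0, 0, 0],
    [-2, 0, 3, 0, 0, 0, 0],
    [-3, 0, 3, 0, 0, 0, 0],
    [-3, 0, 4, 0, 0, 0, 0],
    [-4, 0, 4, 0, 0, 0, 0],
  ],
)

```text
time_s: 27.8
tool_pos: [0.5149, 0.1294, 0.0694]
tool_rot: [2.921, -0.151, 1.028]
ft_force: [0.4, -1.3, -1.1]
finger_gap: 0.0005
```

```bash
python3 - <<'E'
from h import *
look(20)
trows(*[cat(x,.9) for x in(-.04,-.08)])
E
```

```text
t 27.85 TIP -86.3 -0.0 83.8 0.895 F [-0.4  0.1 -0.4] q [ 0.11 -0.2   2.39 -0.47  0.31  2.18]
t 27.85 TIP -86.3 -0.0 83.8 0.895 F [-0.4  0.1 -0.4] q [ 0.11 -0.2   2.39 -0.47  0.31  2.18]
(-0.0853, 0, 0.0823, 0.9) [0 0 2] [ 0.01 -0.01  0.  ]
(-0.0849, 0, 0.0765, 0.9) [-4  0  7] [ 0.01 -0.01  0.  ]
```

View pics/c20.png

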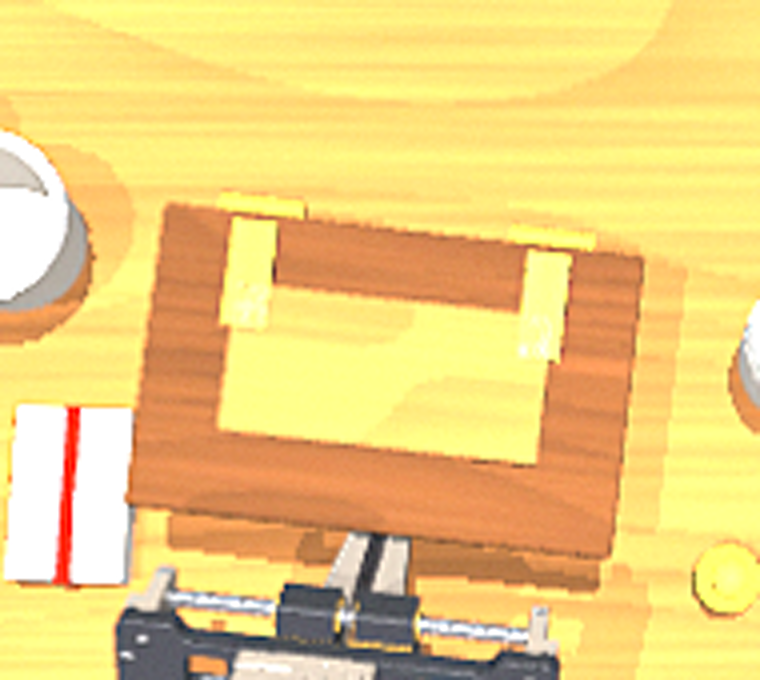

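send_rows(
  targets=[
    [-1, 0, 1, 0, 0, 0, 0],
    [-1, 0, 2, 0, 0, 0, 0],
    [-2, 0, 2, 0, 0, 0, 0],
    [-3, 0, 3, 0, 0, 0, 0],
    [-5, 0, 2, 0, 0, 0, 0],
    [-9, 0, -1, 0, 0, 0, 0],
    [-14, 0, -5, 0, 0, 0, 0],
    [-20, 0, -10, 0, 0, 0, 0],
  ],
)

```text
time_s: 28.65
tool_pos: [0.4918, 0.1317, 0.064]
tool_rot: [2.921, -0.151, 1.025]
ft_force: [-0.7, 0.1, 0.1]
finger_gap: 0.0002
```

```bash
python3 - <<'E'
from h import *
look(21)
trows((-.14,0,.085,.9),(-.14,0,.12,.9),(-.15,0,.2,.95))
E
```

```text
t 28.7 TIP -110.3 -0.0 78.2 0.896 F [-0.5 -1.  -0.8] q [ 0.13 -0.25  2.45 -0.49  0.32  2.22]
t 28.7 TIP -110.3 -0.0 78.2 0.896 F [-0.5 -1.  -0.8] q [ 0.13 -0.25  2.45 -0.49  0.32  2.22]
(-0.14, 0, 0.085, 0.9) [-19   0 -24] [ 0.01 -0.    0.  ]
(-0.14, 0, 0.12, 0.9) [  3   0 -51] [ 0.01 -0.    0.  ]
(-0.15, 0, 0.2, 0.95) [  44    1 -120] [ 0.01 -0.05  0.  ]
```

View pics/c21.png

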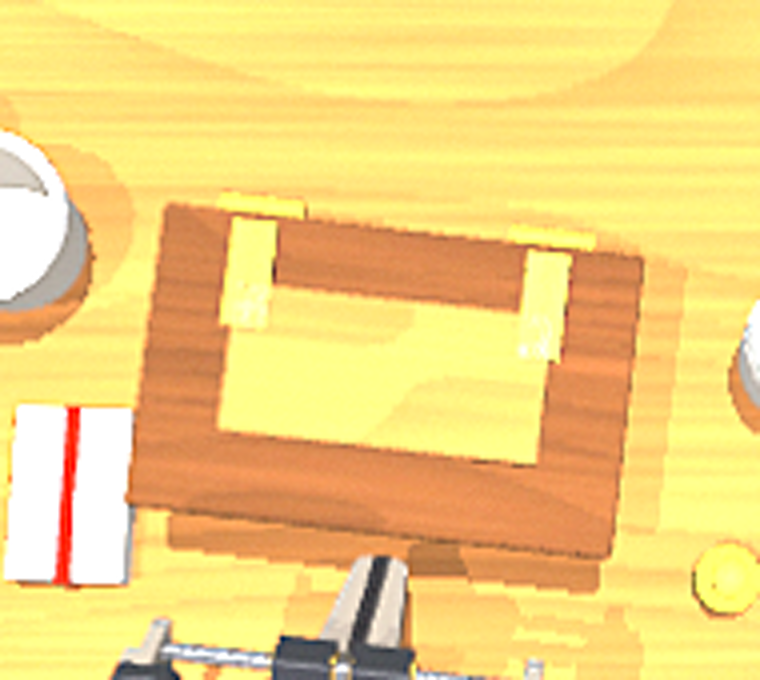

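Lid is shut (front edge unchanged) and the tip is clear in front of it at about (190, 230). I'll back off further along the finger axis.

send_rows(
  targets=[
    [-7, 0, -8, 0, 0, 0, 0],
    [-14, 0, -18, 0, 0, 0, 0],
    [-17, 0, -28, 0, 0, 0, 0],
    [-10, 0, -40, 0, 0, 0, 0],
    [0, 0, -55, 0, 0, 0, 0],
    [10, 0, -70, 0, 0, 0, 0],
    [20, 0, -82, 0, 0, 0, 0],
    [22, 0, -86, 0, 0, 0, 0],
  ],
)

```text
time_s: 29.5
tool_pos: [0.4571, 0.1364, 0.1475]
tool_rot: [2.92, -0.151, 1.032]
ft_force: [0.5, 0.1, 1.1]
finger_gap: 0.0007
```

send_rows(
  targets=[
    [0, 0, 0, 0, 0, 0, 0],
    [0, 0, 0, 0, 0, 0, 0],
    [0, 0, 0, 0, 0, 0, 0],
    [0, 0, 0, 0, 0, 0, 0],
    [0, 0, 0, 0, 0, 0, 0],
    [0, 0, 0, 0, 0, 0, 0],
    [0, 0, 0, 0, 0, 0, 0],
    [0, 0, 0, 0, 0, 0, 0],
  ],
)

```text
time_s: 30.3
tool_pos: [0.4561, 0.1361, 0.1449]
tool_rot: [2.921, -0.151, 1.026]
ft_force: [-0.8, -1.3, -0.2]
finger_gap: 0.0004
```

```bash
python3 - <<'E'
from h import *
look(22)
c=manip.capture("scene");save(c,"pics/s22.png")
print(proj(c,casepts(.5885,.1218,-.102,0)[6:10]).round(1).tolist())
a=np.hstack([cv2.imread("pics/t22.png")[60:280,60:340],cv2.imread("pics/s22.png")[60:280,150:330]])
cv2.imwrite("pics/f.png",cv2.resize(a,None,fx=1.7,fy=1.7))
E
```

```text
t 30.35 TIP -145.0 0.7 159.7 0.895 F [-0.5  1.4 -0. ] q [ 0.16 -0.57  2.47 -0.3   0.61  2.02]
[[231.3, 110.4], [231.2, 107.4], [214.0, 181.6], [213.8, 178.9]]
```

View pics/f.png

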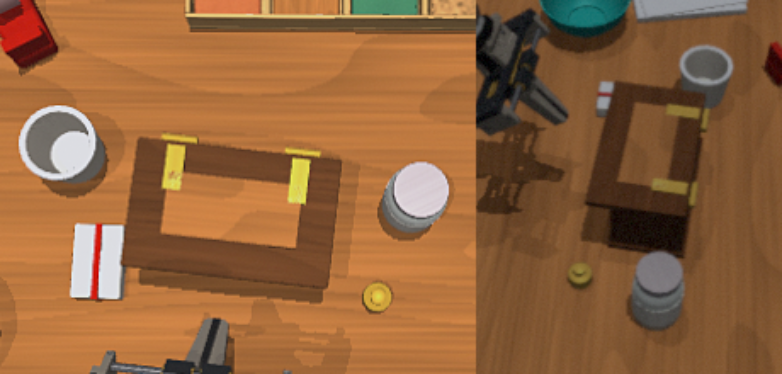

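```bash
python3 -c "
from cell import manip
print(manip.close_job())"
```

```text
the job is handed in; nothing more can be done
None
```

The lid is shut. I tipped it forward from behind with the closed fingertips and let go at about 1.40 rad. It swung down by itself and I caught it under the front lip at about 0.63 rad. I then eased it to the rim over about 6 s. The job was handed in at about 30 s.

**Last checks:**
- **Lid:** the top and scene pictures put its front corners within about 2 pixels of the predicted shut position, and it did not move as the fingers left it.
- **Bystanders:** the jar, pot, packet and weight show no visible movement.
- **Hand:** it stands clear, about 55 mm in front of the lip. Wrist force reads about zero within the sensor's noise.

**What disagreed or went wrong:**
- **Fingertip position:** the pictures put the closed fingertips about 33 mm further back along the tool axis than the stated 14 mm. Because of this, my first push passed over the lid without moving it. I measured the offset, checked it in a rehearsal of the catch and used it from then on.
- **Force spike:** a brief 16 N wrist reading appeared as the arm stopped after letting go. It was nowhere near anything, so I take it as the arm's own inertia.
- **Slower fall:** the lid took longer to reach halfway than the 2.5 to 4 s given, about 6.5 s after release.

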